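# Fit the filling nozzle and torque its clamp bolt to the click

### The job

Fit the blue-banded filling nozzle upright into the empty hole of the clamp block, pushed gently fully home. Then tighten the clamp bolt with the click-type torque wrench that sits on it: swing its handle clockwise (seen from above) until it clearly breaks over, hold it there a moment, do not drive the handle on to its stop, and let go without swinging the wrench back. Leave everything else where it is.

Things in the scene. Friction and masses are not known exactly. Their poses are not given: they have to be found in the camera images.
- nozzle_blue_grip (a point): filling nozzle with a blue collar, loose, 0.15-0.31 kg, 105 mm tall, upright in a rack hole. From the bottom: steel shank 26 mm across, 36 mm long, foot bevelled; collar 38 mm across, 10 mm thick; round steel grip 24 mm across, 45 mm long; hose barb 14 mm. The point is on its axis in the grip, 70 mm above the foot, 34 mm above the collar's underside (z = 85 mm in the rack); z axis up
- nozzle_green_grip (a point): the same shape and size as the blue-banded one, but with a green collar and top band, upright in another hole of the rack; a spare that stays there. The point is the middle of its round grip
- nozzle_yellow_grip (a point): the same shape and size as the blue-banded one, but with a yellow collar and top band, upright in another hole of the rack; a spare that stays there. The point is the middle of its round grip
- rack: grey nozzle rack, 250 x 75 x 30 mm, fixed, with three holes 80 mm apart in a row along its x axis, 15 mm deep, which hold the three nozzles loosely; origin at its underside's centre
- bore (a point): mouth centre of the empty hole in the fixed aluminium clamp block (80 x 175 mm, top 62 mm above the table, on a dark 130 x 215 x 12 mm plate). The hole goes straight down, 27.5 mm across, 3 mm bevel, 50 mm deep. Nozzle home: collar rests on the block's top, its grip point 34 mm above this mouth. Axes are the block's; the clamp bolt is 90 mm away along -y
- wrench_head (a point): torque wrench head, permanently on the clamp bolt and turning with it; the point is on the bolt's upright axis, 82 mm above the table, level with the handle; x axis points towards the handle. Clockwise tightens and brings the handle towards the robot. The bolt drags from the first and stiffens; the turn needed until the click differs from run to run and cannot be seen (about 0.4 to 0.8 rad)
- wrench_pin (a point): hinge pin of the wrench, 40 mm from the bolt's axis, 82 mm above the table. Handle and head are in line until about 11 N of push across the grip's middle; there the handle breaks over about this pin: the push falls, to half by 0.15 rad and a fifth at the hard stop at 0.22 rad (33 mm at the grip). Let go, it springs straight and the bolt stays where it was turned to
- wrench_grip (a point): middle of the wrench's round black rubber grip, 26 mm across, 112 mm long, level, 192 mm from the bolt's axis and 82 mm above the table, free all round; x axis points outward along the handle. It can be pushed sideways or held; turning it never needs more than about 12 N there
- bottle0: small black bottle with a blue cap, 36 mm across, 85 mm tall, loose bystander; origin at its underside
- bottle1: another such bottle, bystander
- bottle2: another such bottle, bystander
- dish: shallow steel dish, 170 mm across, 25 mm high, bystander; origin at its underside
- driver: screwdriver with a red handle, 190 mm long, lying, bystander
- beaker: clear plastic beaker, 80 mm across, 110 mm tall, bystander; origin at its underside

How it is judged:
On the way, in this order (a step that is already met when the one before it is completed fails the run):
1. the blue-banded nozzle sits fully home and upright in the clamp block (horizontal distance between nozzle_blue_grip and bore below 0.004 m and z of nozzle_blue_grip in the frame of bore between 0.03 and 0.037 m and angle between nozzle_blue_grip's own z axis and vertical below 0.07 rad), for 0.2 s.
2. with the nozzle home, the wrench has broken over (bent by more than 0.04 rad) and is held there (all of step 1 and angle between the x axis of wrench_head and the x axis of wrench_grip, either way round above 0.04 rad), for 0.2 s.
At the end, for the whole second after the job is handed in: The blue-banded nozzle stands upright (within 0.07 rad) in the clamp block's hole, on its axis within 4 mm, with its collar within 3 mm of the block's top, at rest; the wrench is let go and straight again (within 0.03 rad), and its grip stands more than 50 mm from where it started (not swung back) (all of step 1 and angle between the x axis of wrench_head and the x axis of wrench_grip, either way round below 0.03 rad and distance of wrench_grip from where it was at the start of the episode above 0.05 m and linear speed of nozzle_blue below 0.02 m/s); the robot touches nothing.
It fails at once if the wrench's handle is driven on past the click almost to its stop (bent by more than 0.18 rad) (angle between the x axis of wrench_head and the x axis of wrench_grip, either way round above 0.18 rad).
It fails at once if the wrench breaks over before the nozzle is home (angle between the x axis of wrench_head and the x axis of wrench_grip, either way round above 0.05 rad and not (horizontal distance between nozzle_blue_grip and bore below 0.004 m and z of nozzle_blue_grip in the frame of bore between 0.03 and 0.037 m and angle between nozzle_blue_grip's own z axis and vertical below 0.07 rad)).
It fails at once if the nozzle is forced against the clamp block with more than 45 N (contact force between nozzle_blue and clamp above 45 N).
It fails at once if a spare nozzle, bottle, dish, screwdriver or beaker is moved by more than 40 mm (distance of any of nozzle_green_grip, nozzle_yellow_grip, bottle0, bottle1, bottle2, dish, driver, beaker from where it was at the start of the episode above 0.04 m).
It also fails if it takes over 72 s, if anything falls off the work surface, if the arm or the gripper's body presses on something with over 40 N, if the wrist force passes 120 N, or if a joint passes its speed limit or range.

### The arm

A 7-joint arm with a two-finger parallel gripper is mounted at the origin on the work surface. World frame = base frame: x ahead of the robot, y to its left, z up, the work surface at z = 0. Lengths are in m, angles in rad, forces in N, time in s.
With the tool pointing down it reaches from about 0.35 to 0.9 m from the base axis. Payload 8.1 kg.
Tool frame: the origin (TCP) lies on the centre line of the jaws, within the pads' length; the fingertips stand 14 mm ahead of it and the grasp point (between the pads) lies 5 mm behind it; z points along the fingers, y is the direction in which the jaws open and shut (so a half turn about z gives the same grasp; the last joint's range is limited). The gripper opens to 92 mm and grips with 3 to 60 N. Pads are 19 mm wide; open, the fingers measure 130 mm over their backs; the gripper's body (75 mm by 190 mm) begins 47 mm behind the grasp point.
Start: joints at [-1.401, 0.434, 0.025, 1.573, -0.012, 1.134, -0.075], TCP at [0.168, 0.602, 0.241] pointing down, gripper open.
Joint ranges: [-2.62, 2.62], [-0.44, 2.09], [-1.27, 1.32], [0.08, 2.57], [-1.32, 4.46], [0.12, 2], [-2.74, 2.74]. Speed limits (rad/s): [2.22, 2.22, 3.01, 3.01, 3.14, 3.14, 3.14].

### API

Orientations are given as a rotation vector (axis times angle).
In Python, from cell import arm, optics gives the robot as it stands.
- The arm moves only by the shell command python3 -m creep 'ROWS' [FORCE]. ROWS is JSON, a list of rows, each an object with "translation": the shift along the tool's x, y, z in m, a list of three; "rot": the turn, a rotation vector about the tool's x, y, z in degrees, a list of three; "jaw": the finger opening in m, from 0 to 0.0918. In form: [{"translation": [x, y, z], "rot": [wx, wy, wz], "jaw": jaw}, ...]. A call has 1 to 12 rows; each row shifts and turns the commanded pose from where the row before left it, along the tool's axes as they then stand; what a row does not reach is not made up. A row lasts 1/12 s, in which the tool goes at most 41.7 mm and 7.16 degrees, less where a joint would pass 70% of its speed; a pose out of reach is approached as far as the arm can. A call is refused whole if a number of a shift passes 0.0417 or a number of a turn 7.16, either way. A call with a gripper value outside its range is refused whole. The fingers move at their own pace and stop on an object; FORCE is the grip in N (left out, the last holds). Time passes only in rows, so rows that do not move let the fingers close. It gives the time, the measured TCP pose, the force and the opening at its end, in the units of the state.
- arm.observe(): the state, without advancing time (a new reading comes with each control period).
- optics.get_image(name): name is "side" or "top" or "wrist"; returns the picture (420x560x3 uint8, red, green, blue); there is no depth.
- optics.camera_info(name): a dict with "fx", "fy", "cx", "cy" (pixels), "R" (3x3) and "t" (3): a world point X has camera coordinates R X + t. Camera axes: x right, y down, z forward; pixel columns grow to the right and rows downward; lengths in m; the calibration is good to about 2 mm. A picture is of the moment at which its call begins: read the wrist's pose just before it. camera_info takes no time and is no camera call; for the wrist camera it gives the pose at the moment of the call.
- arm.sign_off(): hands the job in, once; it reports no verdict.
Trained networks look in the newest picture that a camera, given by its name, has taken for a name from the list of things; names that differ only in an ending like _2 or _b are one class to them, and where a whole thing is asked for, a point or a joint stands for the part that bears it (a point fixed in the world has none). Each returns a list of dicts, best first, with "score" (0 to 1); they miss things now and then, are a little off and sometimes report something else, mostly with a low value. They report only what shows in the picture. A call takes as long as a camera call.
- optics.boxes_of(camera, thing): "location" ([column, row] in pixels, amid what is visible of it).
- optics.pinpoint(camera, thing): "location" ([column, row] in pixels: a listed point, or the origin of a listed thing).
The state is a dict: "clock": time; "joints": joint angles; "dq": joint speeds; "joint_efforts": joint torques, N m; "position": TCP position; "ee_rot": TCP orientation; "force": force on the tool from outside, world axes, zero at the start; "ft_torque": the same for the moment, N m; "width": opening from 0.0 (shut) to 1.0 (fully open).
Only numpy, scipy, OpenCV 4.12 (cv2) and the standard library are available. Lean on these libraries where they do the work, as an engineer would, in place of code of your own. Each camera call takes 0.05 s, during which the arm holds its last target.

## Working session

There is one attempt and no reset: what is moved stays moved. The work goes in short steps, Python scripts to look and compute and a shell command to move; the robot and the scene stay as the last step left them, time stands still between calls to the robot, and variables do not carry over. Pictures are saved under pics/ and viewed, and the job is handed in when it is done.

```bash
ls; mkdir -p pics
python3 - <<'E'
from cell import arm, optics
import cv2,json
print(arm.observe())
for n in ["side","top","wrist"]:
    im=optics.get_image(n); cv2.imwrite(f"pics/a_{n}.png",im[:,:,::-1])
    print(n,optics.camera_info(n))
    for t in ["nozzle_blue_grip","bore","wrench_head","wrench_pin","wrench_grip","nozzle_green_grip","nozzle_yellow_grip","rack"]:
        r=optics.pinpoint(n,t)[:2]
        print(t,[(x["location"],round(x["score"],2)) for x in r])
print(arm.observe()["clock"])
E
```

```text
pics
{'clock': 0.0, 'joints': array([-1.40063899,  0.43522223,  0.02497552,  1.57408029, -0.01159353,
        1.13399709, -0.07510821]), 'dq': array([-1.08266876e-03, -2.86929300e-03, -1.01182828e-03, -3.23748460e-04,
       -7.61254630e-05, -1.00934132e-03, -1.55044365e-03]), 'joint_efforts': array([ 1.85230865e-04, -6.67861390e+01,  9.84231681e-01, -3.14460862e+01,
       -6.07376662e-02,  4.28898039e-02,  1.71590546e-04]), 'position': array([0.16829387, 0.60141574, 0.23995195]), 'ee_rot': array([-4.27230966e-01, -3.11234158e+00,  2.45155916e-03]), 'force': array([-0.71581315,  0.20659889,  0.44148036]), 'ft_torque': array([ 0.04893855, -0.00928456, -0.02840798]), 'width': 0.9983335558125587}
side {'fx': 462.22301925381396, 'fy': 462.22301925381396, 'cx': 277.7842224921279, 'cy': 214.00028736501474, 'R': array([[-0.99482931, -0.09943561,  0.02066875],
       [-0.07542462,  0.58706576, -0.80601794],
       [ 0.06801297, -0.8034092 , -0.59153012]]), 't': array([0.53141875, 0.13466718, 1.14523615])}
nozzle_blue_grip [([241.5, 325.2], 0.86)]
bore [([261.1, 260.4], 0.76)]
wrench_head [(
[... 763 characters left out ...]
266.4, 184.1], 0.96)]
wrench_grip [([312.5, 150.5], 0.72), ([128.6, 253.3], 0.33)]
nozzle_green_grip [([131.7, 222.5], 0.61)]
nozzle_yellow_grip [([132.4, 254.0], 0.69)]
rack [([147.9, 221.5], 0.83), ([281.4, 121.8], 0.48)]
wrist {'fx': 325.77486351458464, 'fy': 325.77486351458464, 'cx': 283.1020308173085, 'cy': 213.0476066276375, 'R': array([[ 2.69447306e-01,  9.63014974e-01, -5.56380021e-04],
       [ 9.25370716e-01, -2.58754567e-01,  2.77011034e-01],
       [ 2.66621808e-01, -7.51547345e-02, -9.60866576e-01]]), 't': array([-0.6241353 , -0.03388553,  0.39063701])}
nozzle_blue_grip []
bore []
wrench_head []
wrench_pin []
wrench_grip []
nozzle_green_grip []
nozzle_yellow_grip []
rack []
1.35
```

View pics/a_side.png

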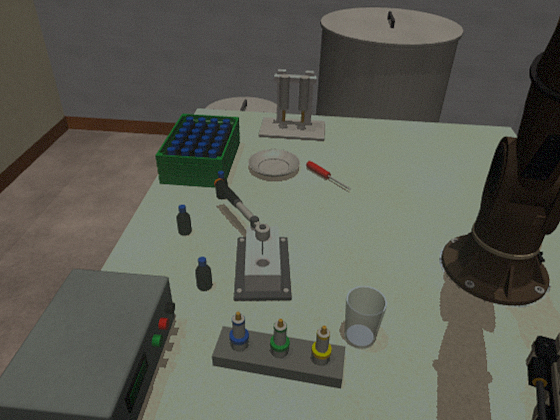

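View pics/a_top.png

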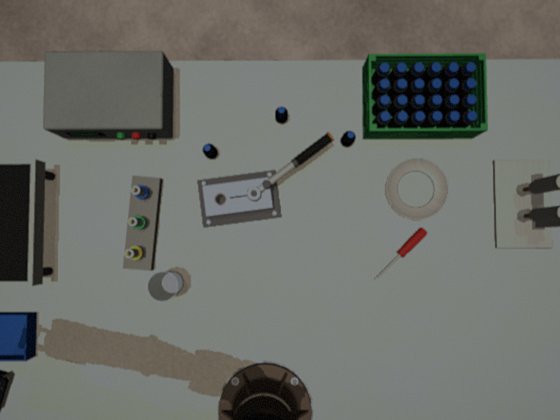

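```bash
cat > h.py <<'E'
import numpy as np
from scipy.spatial.transform import Rotation as Ro
from cell import arm, optics
def ray(n,p,ci=None):
    c=ci or optics.camera_info(n); R=np.array(c["R"]);t=np.array(c["t"])
    d=R.T@np.array([(p[0]-c["cx"])/c["fx"],(p[1]-c["cy"])/c["fy"],1]); return -R.T@t,d
def atz(n,p,z,ci=None):
    o,d=ray(n,p,ci); return o+d*(z-o[2])/d[2]
def tri(rs):
    A=0;b=0
    for o,d in rs:
        d=d/np.linalg.norm(d);P=np.eye(3)-np.outer(d,d);A=A+P;b=b+P@o
    return np.linalg.solve(A,b)
def proj(n,X,ci=None):
    c=ci or optics.camera_info(n); q=np.array(c["R"])@X+np.array(c["t"]); return np.round([c["fx"]*q[0]/q[2]+c["cx"],c["fy"]*q[1]/q[2]+c["cy"]],1)
E
python3 - <<'E'
from h import *
P={"blue":([241.5,325.2],[138.5,190.1],.085),"green":([279.8,330.8],[131.7,222.5],.085),"yel":([321,339.1],[132.4,254],.085),"bore":([261.1,260.4],[221.4,196.9],.062),"head":([259.7,230.4],[258,190.8],.082),"pin":([254.2,220.9],[266.4,184.1],.082),"grip":([227.5,191.5],[312.5,150.5],.082),"rack":([279.5,360.8],[147.9,221.5],0)}
for k,(s,t,z) in P.items():
    print(k,tri([ray("side",s),ray("top",t)]).round(4),atz("side",s,z).round(4),atz("top",t,z).round(4))
R=Ro.from_rotvec(arm.observe()["ee_rot"]).as_matrix();print(R.round(3))
c=optics.camera_info("wrist");print((-np.array(c["R"]).T@c["t"]).round(3))
E
```

```text
blue [0.5786 0.3181 0.0828] [0.5731 0.3202 0.085 ] [0.5835 0.3179 0.085 ]
green [0.4996 0.3316 0.093 ] [0.4997 0.325  0.085 ] [0.5003 0.3342 0.085 ]
yel [0.4209 0.3324 0.0814] [0.4221 0.3354 0.085 ] [0.42   0.3313 0.085 ]
bore [0.5653 0.1078 0.0609] [0.563  0.1092 0.062 ] [0.5674 0.1078 0.062 ]
head [0.5806 0.0116 0.0716] [0.5773 0.0248 0.082 ] [0.581  0.0112 0.082 ]
pin [ 0.5969 -0.0105  0.0825] [ 0.5958 -0.0111  0.082 ] [ 0.5982 -0.0105  0.082 ]
grip [ 0.6848 -0.1293  0.084 ] [ 0.6858 -0.1323  0.082 ] [ 0.6849 -0.1295  0.082 ]
rack [ 0.5025  0.3206 -0.0118] [0.4979 0.3293 0.    ] [0.5061 0.3173 0.    ]
[[-0.963  0.27   0.   ]
 [ 0.27   0.963  0.   ]
 [-0.     0.    -1.   ]]
[0.095 0.622 0.384]
```

View pics/a_wrist.png

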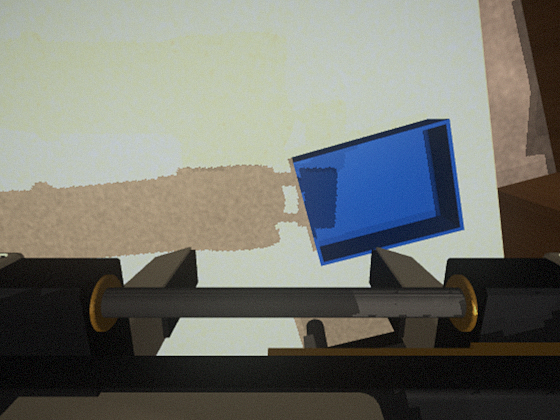

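Run:
```python
from h import *
for t in ["bottle0","beaker","dish","driver"]:
    for n in ["side","top"]:
        print(t,n,[(x["location"],round(x["score"],2),atz(n,x["location"],0).round(3)) for x in optics.pinpoint(n,t)[:3]])
print(arm.observe()["clock"])
```

```text
bottle0 side [([182.7, 233.8], 0.92, array([ 0.792, -0.038,  0.   ])), ([202.7, 282.1], 0.83, array([ 0.698,  0.133, -0.   ])), ([221.0, 197.3], 0.51, array([ 0.726, -0.221,  0.   ]))]
bottle0 top [([349.3, 140.7], 0.78, array([ 0.728, -0.237,  0.   ])), ([208.5, 152.1], 0.76, array([0.697, 0.152, 0.   ])), ([146.5, 217.6], 0.65, array([ 0.517,  0.321, -0.   ]))]
beaker side [([362.3, 337.9], 0.93, array([0.332, 0.253, 0.   ])), ([280.6, 331.9], 0.58, array([0.502, 0.258, 0.   ]))]
beaker top [([171.2, 281.0], 0.59, array([0.344, 0.252, 0.   ]))]
dish side [([257.1, 224.1], 0.69, array([ 0.602, -0.105,  0.   ])), ([271.0, 167.0], 0.6, array([ 0.598, -0.416,  0.   ]))]
dish top [([415.6, 190.0], 0.79, array([ 0.59 , -0.417,  0.   ])), ([347.6, 141.2], 0.62, array([ 0.726, -0.232,  0.   ])), ([221.3, 198.1], 0.36, array([0.57 , 0.116, 0.   ]))]
driver side [([325.4, 176.8], 0.66, array([ 0.419, -0.378,  0.   ]))]
driver top [([401.8, 254.9], 0.84, array([ 0.413, -0.376,  0.   ]))]
1.75
```

```bash
python3 -m creep '[{"translation":[-0.028,-0.030,0],"rot":[0,0,0],"jaw":0.06},{"translation":[-0.028,-0.030,0],"rot":[0,0,0],"jaw":0.06},{"translation":[-0.028,-0.030,0],"rot":[0,0,0],"jaw":0.06},{"translation":[-0.028,-0.030,0],"rot":[0,0,0],"jaw":0.06},{"translation":[-0.028,-0.030,0],"rot":[0,0,0],"jaw":0.06},{"translation":[-0.028,-0.030,0],"rot":[0,0,0],"jaw":0.06},{"translation":[-0.037,0.002,0],"rot":[0,0,0],"jaw":0.06},{"translation":[-0.037,0.002,0],"rot":[0,0,0],"jaw":0.06},{"translation":[-0.037,0.002,0],"rot":[0,0,0],"jaw":0.06},{"translation":[-0.037,0.002,0],"rot":[0,0,0],"jaw":0.06},{"translation":[-0.037,0.002,0],"rot":[0,0,0],"jaw":0.06},{"translation":[-0.037,0.002,0],"rot":[0,0,0],"jaw":0.06}]' 20
cat > look.py <<'E'
import sys,cv2
from h import *
nm=sys.argv[1]; things=sys.argv[2:]
ci=optics.camera_info("wrist"); im=optics.get_image("wrist"); cv2.imwrite(f"pics/{nm}.png",im[:,:,::-1])
Z={"bore":.062,"wrench_head":.082,"wrench_pin":.082,"wrench_grip":.082}
s=arm.observe();R=Ro.from_rotvec(s["ee_rot"]).as_matrix()
print("clock",s["clock"],"pos",s["position"].round(4),"F",s["force"].round(2),"w",round(s["width"]*.0918,4));print(R.round(3))
print("tcp px",proj("wrist",s["position"],ci))
for t in things:
    for r in optics.pinpoint("wrist",t)[:2]:
        X=atz("wrist",r["location"],Z.get(t,.085),ci); d=R.T@(X-s["position"])
        print(t,np.round(r["location"],1),round(r["score"],2),X.round(4),"tool d",d.round(4))
E
python3 look.py b nozzle_blue_grip nozzle_green_grip nozzle_yellow_grip
```

```text
clock: 2.75
position: [0.5004, 0.3344, 0.2409]
ee_rot: [0.427, 3.112, 0.001]
force: [-0.1, 0.8, 0.4]
width: 0.653
clock 2.8 pos [0.5079 0.3304 0.2408] F [ 6.44 -2.2   1.47] w 0.0596
[[-0.961  0.276  0.005]
 [ 0.276  0.961 -0.002]
 [-0.006 -0.    -1.   ]]
tcp px [281.  295.4]
nozzle_blue_grip [293.7 276.9] 0.56 [0.5784 0.323  0.085 ] tool d [-0.0689  0.0123  0.1562]
nozzle_green_grip [280.3 200.9] 0.81 [0.4983 0.3314 0.085 ] tool d [ 0.0103 -0.0016  0.1558]
nozzle_yellow_grip [262.3 114.1] 0.62 [0.4184 0.3375 0.085 ] tool d [ 0.0889 -0.0178  0.1553]
```

View pics/b.png

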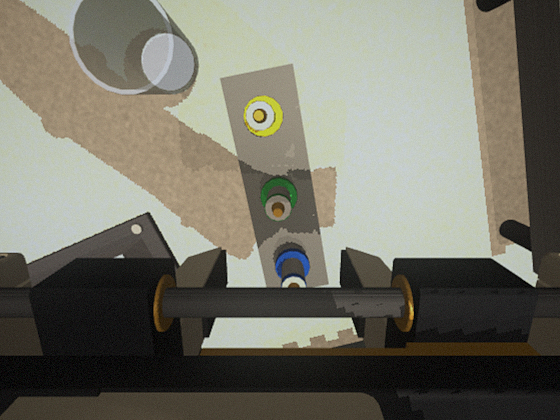

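```bash
python3 -m creep '[{"translation":[-0.020,0.003,0.005],"rot":[0,0,0],"jaw":0.06},{"translation":[0,0,0],"rot":[0,0,0],"jaw":0.06},{"translation":[0,0,0],"rot":[0,0,0],"jaw":0.06},{"translation":[0,0,0],"rot":[0,0,0],"jaw":0.06}]' 20; 
python3 look.py c nozzle_blue_grip nozzle_green_grip nozzle_yellow_grip; python3 look.py c2 nozzle_blue_grip nozzle_green_grip nozzle_yellow_grip
```

```text
clock: 3.28
position: [0.5175, 0.3333, 0.2358]
ee_rot: [-0.425, -3.112, -0.0]
force: [-0.9, -0.9, -1.3]
width: 0.653
clock 3.3333 pos [0.5175 0.3333 0.2359] F [0.58 0.22 0.5 ] w 0.0601
[[-0.963  0.268 -0.001]
 [ 0.268  0.963  0.   ]
 [ 0.001  0.    -1.   ]]
tcp px [284.7 280.7]
nozzle_blue_grip [290.3 264.2] 0.87 [0.5784 0.3228 0.085 ] tool d [-0.0615  0.0062  0.1509]
nozzle_green_grip [275.2 183.3] 0.61 [0.4967 0.3307 0.085 ] tool d [ 0.0192 -0.0081  0.1509]
nozzle_yellow_grip [256.6  94.2] 0.63 [0.4185 0.3365 0.085 ] tool d [ 0.0961 -0.0235  0.151 ]
nozzle_yellow_grip [291.6 265.5] 0.63 [0.5801 0.3237 0.085 ] tool d [-0.0629  0.0075  0.1509]
clock 3.5333 pos [0.5182 0.3329 0.236 ] F [ 0.63  0.05 -0.25] w 0.0599
[[-0.963  0.269  0.   ]
 [ 0.269  0.963  0.   ]
 [ 0.     0.    -1.   ]]
tcp px [284.5 280.8]
nozzle_blue_grip [290.4 264.1] 0.85 [0.5791 0.3227 0.085 ] tool d [-0.0615  0.0065  0.151 ]
nozzle_green_grip [275.  184.9] 0.58 [0.4988 0.3299 0.085 ] tool d [ 0.0178 -0.0082  0.151 ]
nozzle_yellow_grip [259.   94.3] 0.85 [0.4198 0.3383 0.085 ] tool d [ 0.0962 -0.0213  0.151 ]
```

View pics/c.png

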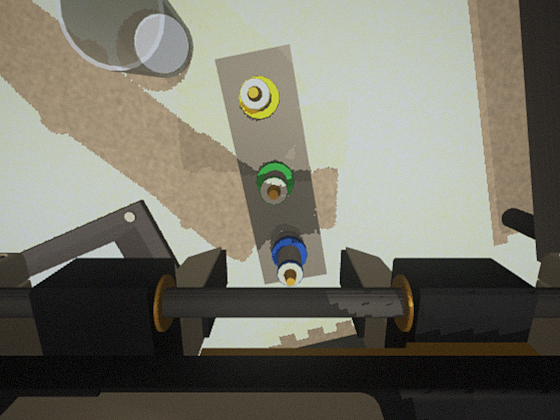

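```bash
python3 -m creep '[{"translation":[-0.0205,0.0022,0],"rot":[0,0,0],"jaw":0.06},{"translation":[-0.0205,0.0022,0],"rot":[0,0,0],"jaw":0.06},{"translation":[-0.0205,0.0021,0],"rot":[0,0,0],"jaw":0.06},{"translation":[0,0,0.02],"rot":[0,0,0],"jaw":0.06},{"translation":[0,0,0.03],"rot":[0,0,0],"jaw":0.06},{"translation":[0,0,0.03],"rot":[0,0,0],"jaw":0.06},{"translation":[0,0,0.03],"rot":[0,0,0],"jaw":0.06},{"translation":[0,0,0.026],"rot":[0,0,0],"jaw":0.06},{"translation":[0,0,0.02],"rot":[0,0,0],"jaw":0.06},{"translation":[0,0,0],"rot":[0,0,0],"jaw":0.06},{"translation":[0,0,0],"rot":[0,0,0],"jaw":0.06},{"translation":[0,0,0],"rot":[0,0,0],"jaw":0.06}]' 20; 
python3 look.py d nozzle_blue_grip
```

```text
clock: 4.68
position: [0.5806, 0.3226, 0.0812]
ee_rot: [0.427, 3.111, 0.002]
force: [-0.1, -0.0, -0.6]
width: 0.657
clock 4.7333 pos [0.5809 0.3228 0.0816] F [-0.16 -0.75  0.38] w 0.0599
[[-0.963  0.27   0.002]
 [ 0.27   0.963  0.002]
 [-0.002  0.002 -1.   ]]
tcp px [285.2 281.4]
nozzle_blue_grip [283.2 283.1] 0.56 [0.5798 0.3221 0.085 ] tool d [ 0.0009 -0.0009 -0.0034]
```

View pics/d.png

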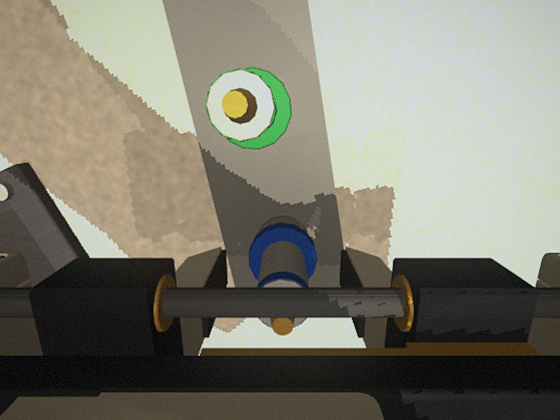

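```bash
python3 -m creep '[{"translation":[0,0,0],"rot":[0,0,0],"jaw":0.0},{"translation":[0,0,0],"rot":[0,0,0],"jaw":0.0},{"translation":[0,0,0],"rot":[0,0,0],"jaw":0.0},{"translation":[0,0,0],"rot":[0,0,0],"jaw":0.0},{"translation":[0,0,0],"rot":[0,0,0],"jaw":0.0},{"translation":[0,0,0],"rot":[0,0,0],"jaw":0.0},{"translation":[0,0,-0.01],"rot":[0,0,0],"jaw":0.0},{"translation":[0,0,-0.03],"rot":[0,0,0],"jaw":0.0},{"translation":[0,0,-0.03],"rot":[0,0,0],"jaw":0.0},{"translation":[0,0,-0.02],"rot":[0,0,0],"jaw":0.0},{"translation":[0,0,0],"rot":[0,0,0],"jaw":0.0},{"translation":[0,0,0],"rot":[0,0,0],"jaw":0.0}]' 25; 
python3 look.py e nozzle_blue_grip bore wrench_head
```

```text
clock: 5.78
position: [0.5803, 0.3225, 0.1712]
ee_rot: [0.427, 3.111, 0.003]
force: [-0.2, 0.8, -2.7]
width: 0.255
clock 5.8333 pos [0.5794 0.3221 0.1697] F [ 0.16 -0.21 -2.78] w 0.0238
[[-0.963  0.269 -0.   ]
 [ 0.269  0.963 -0.   ]
 [ 0.    -0.    -1.   ]]
tcp px [283.4 277.6]
nozzle_blue_grip [283.7 282.4] 0.63 [0.6257 0.3096 0.085 ] tool d [-0.048   0.0005  0.0846]
bore [ 38.4 259. ] 0.76 [0.5608 0.1135 0.062 ] tool d [-0.0383 -0.2058  0.1077]
```

View pics/e.png

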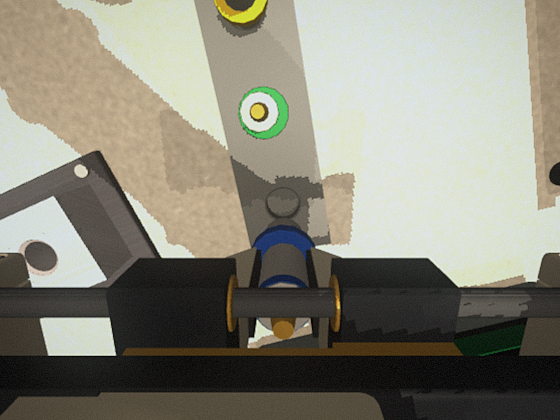

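```bash
python3 -m creep '[{"translation":[-0.0094,-0.0262,-0.0044],"rot":[0,0,0],"jaw":0.0},{"translation":[-0.0094,-0.0262,-0.0044],"rot":[0,0,0],"jaw":0.0},{"translation":[-0.0094,-0.0262,-0.0044],"rot":[0,0,0],"jaw":0.0},{"translation":[-0.0094,-0.0262,-0.0044],"rot":[0,0,0],"jaw":0.0},{"translation":[-0.0094,-0.0262,-0.0044],"rot":[0,0,0],"jaw":0.0},{"translation":[-0.0094,-0.0262,-0.0044],"rot":[0,0,0],"jaw":0.0},{"translation":[-0.0094,-0.0262,-0.0044],"rot":[0,0,0],"jaw":0.0},{"translation":[-0.0094,-0.0262,-0.0044],"rot":[0,0,0],"jaw":0.0},{"translation":[0,0,0],"rot":[0,0,0],"jaw":0.0},{"translation":[0,0,0],"rot":[0,0,0],"jaw":0.0},{"translation":[0,0,0],"rot":[0,0,0],"jaw":0.0},{"translation":[0,0,0],"rot":[0,0,0],"jaw":0.0}]' 25; 
python3 look.py f nozzle_blue_grip bore wrench_head wrench_pin wrench_grip;python3 look.py f2 bore
```

```text
clock: 6.98
position: [0.5951, 0.1015, 0.2041]
ee_rot: [-0.424, -3.111, -0.0]
force: [-0.6, -0.2, -2.5]
width: 0.255
clock 7.0333 pos [0.5952 0.1016 0.2042] F [ 0.65  0.32 -2.05] w 0.024
[[-0.964  0.268 -0.001]
 [ 0.268  0.964  0.   ]
 [ 0.001 -0.    -1.   ]]
tcp px [284.8 280.6]
nozzle_blue_grip [283.  285.7] 0.68 [0.6601 0.0825 0.085 ] tool d [-0.0678 -0.001   0.1191]
bore [287.1 166.4] 0.91 [0.5611 0.1137 0.062 ] tool d [0.0359 0.0026 0.1422]
wrench_head [556.4   2.7] 0.73 [0.4971 0.331  0.082 ] tool d [0.1558 0.1948 0.1224]
wrench_head [188.  208.2] 0.71 [0.57   0.0242 0.082 ] tool d [ 0.0034 -0.0813  0.1222]
wrench_pin [165.6 244.6] 0.91 [ 0.5958 -0.006   0.082 ] tool d [-0.0296 -0.1035  0.1222]
wrench_grip [ 82.  358.5] 0.57 [ 0.6852 -0.1277  0.082 ] tool d [-0.1483 -0.1968  0.122 ]
clock 7.3333 pos [0.5956 0.1005 0.2049] F [ 0.65 -0.2  -2.66] w 0.0237
[[-0.963  0.269 -0.   ]
 [ 0.269  0.963  0.   ]
 [ 0.    -0.    -1.   ]]
tcp px [284.3 280.7]
bore [286.1 163.6] 0.55 [0.5592 0.1127 0.062 ] tool d [0.0383 0.0019 0.1429]
```

View pics/f.png

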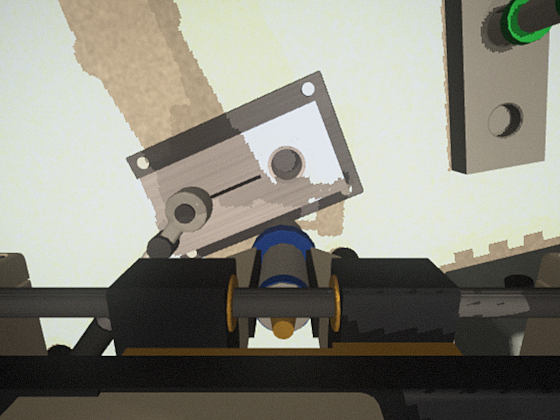

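Run:
```python
import cv2
im=cv2.imread("pics/f2.png")[130:350,210:350]
cv2.imwrite("pics/f2z.png",cv2.resize(im,None,fx=2.7,fy=2.7,interpolation=cv2.INTER_CUBIC)[:600])
im=cv2.imread("pics/f2.png")[130:200,250:330]
cv2.imwrite("pics/f2y.png",cv2.resize(im,None,fx=8,fy=8,interpolation=cv2.INTER_CUBIC))
```

```text
(no output)
```

View pics/f2z.png

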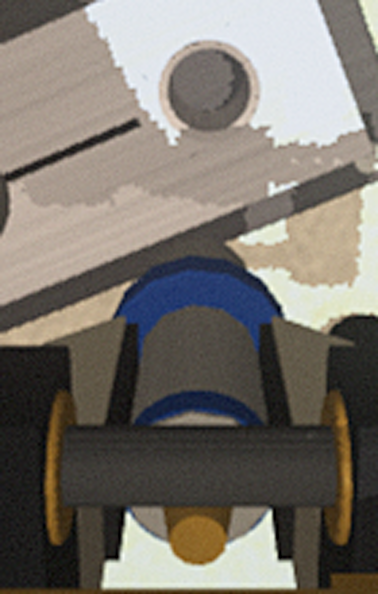

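View pics/f2y.png

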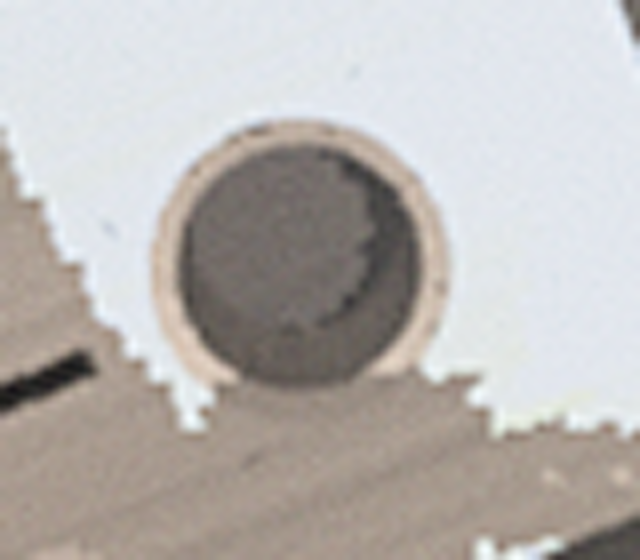

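Run:
```python
from h import *
ci=optics.camera_info("wrist"); s=arm.observe(); p=s["position"];R=Ro.from_rotvec(s["ee_rot"]).as_matrix()
print(p)
for px,dz in [((283,329.3),-.0385),((283.5,283.5),-.0035)]:
    X=atz("wrist",px,p[2]-dz,ci); print((R.T@(X-p)).round(4))
for x0 in [-.002,0,.002]:
  for dz in [-.0385,-.0285]: print(x0,dz,proj("wrist",p+R@[x0,0,dz],ci))
  # collar lower front/upper front edge, foot
  for h,r in [(46,19),(36,19),(0,11)]:
    print("  h",h,proj("wrist",p+R@[x0+r/1000,0,-.0035+(70-h)/1000],ci))
print(atz("wrist",(287.1,162.7),.062,ci), R.T@(atz("wrist",(287.1,162.7),.062,ci)-p))
# head ring centre etc in top
print(proj("top",np.array([.560,.1125,.062])),proj("top",np.array([.5655,.108,.062])))
print(proj("side",np.array([.560,.1125,.062])),proj("side",np.array([.5655,.108,.062])))
import cv2
for n,(c,r) in {"top":(221,197),"side":(261,260)}.items():
    im=cv2.imread(f"pics/a_{n}.png")[r-30:r+30,c-40:c+40]
    cv2.imwrite(f"pics/z_{n}.png",cv2.resize(im,None,fx=8,fy=8,interpolation=cv2.INTER_CUBIC))
```

```text
[0.59562713 0.1003292  0.20489627]
[ 0.0001 -0.0007 -0.0385]
[ 0.0003 -0.0005 -0.0035]
-0.002 -0.0385 [284.9 334. ]
-0.002 -0.0285 [284.8 318.4]
  h 46 [284.5 233.4]
  h 36 [284.4 227.5]
  h 0 [284.2 221.7]
0 -0.0385 [284.9 329.4]
0 -0.0285 [284.8 314.1]
  h 46 [284.5 229.9]
  h 36 [284.4 224.1]
  h 0 [284.2 218.8]
0.002 -0.0385 [285.  324.8]
0.002 -0.0285 [284.8 309.7]
  h 46 [284.5 226.3]
  h 36 [284.4 220.7]
  h 0 [284.2 216. ]
[0.55881769 0.11341848 0.062     ] [0.03896358 0.00270097 0.1428991 ]
[219.6 199.7] [221.3 197.6]
[262.2 261.5] [260.1 260. ]
```

View pics/z_top.png

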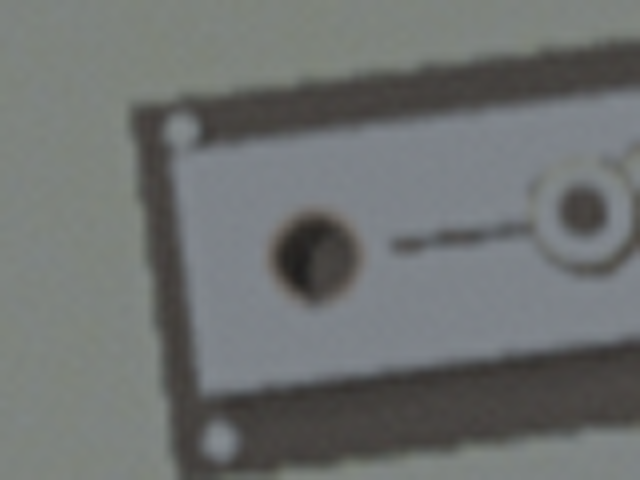

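View pics/z_side.png

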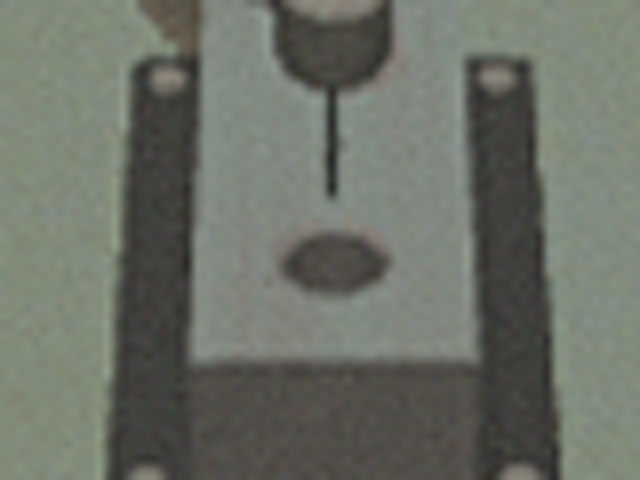

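```bash
python3 -m creep '[{"translation":[0,0.0033,0.02],"rot":[0,0,0],"jaw":0.0},{"translation":[0,0,0.02],"rot":[0,0,0],"jaw":0.0},{"translation":[0,0,0.02],"rot":[0,0,0],"jaw":0.0},{"translation":[0,0,0],"rot":[0,0,0],"jaw":0.0},{"translation":[0,0,0],"rot":[0,0,0],"jaw":0.0},{"translation":[0,0,0],"rot":[0,0,0],"jaw":0.0},{"translation":[0,0,0],"rot":[0,0,0],"jaw":0.0}]' 25; 
python3 look.py g bore
python3 - <<'E'
import cv2
im=cv2.imread("pics/g.png")[130:350,210:350]
cv2.imwrite("pics/gz.png",cv2.resize(im,None,fx=2.7,fy=2.7,interpolation=cv2.INTER_CUBIC)[:600])
im=cv2.imread("pics/g.png")[140:215,240:340]
cv2.imwrite("pics/gy.png",cv2.resize(im,None,fx=8,fy=8,interpolation=cv2.INTER_CUBIC))
E
```

```text
clock: 7.97
position: [0.5975, 0.1034, 0.1464]
ee_rot: [0.427, 3.11, 0.001]
force: [1.3, 0.6, -3.4]
width: 0.256
clock 8.0167 pos [0.5975 0.1034 0.1464] F [-0.38  0.82 -2.63] w 0.0235
[[-0.963  0.27   0.002]
 [ 0.27   0.963  0.001]
 [-0.002  0.001 -1.   ]]
tcp px [284.6 280.4]
bore [283.  173.5] 0.91 [0.56   0.1131 0.062 ] tool d [ 0.0389 -0.0009  0.0843]
```

View pics/gz.png

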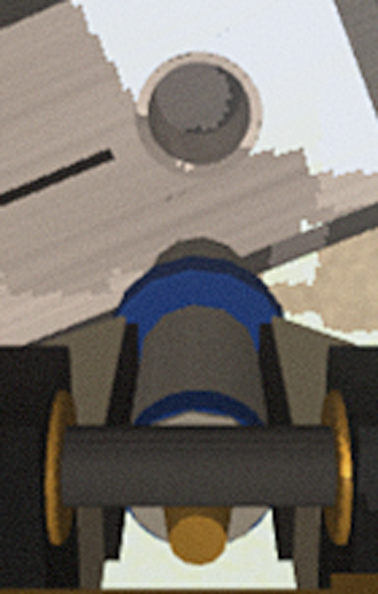

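View pics/gy.png

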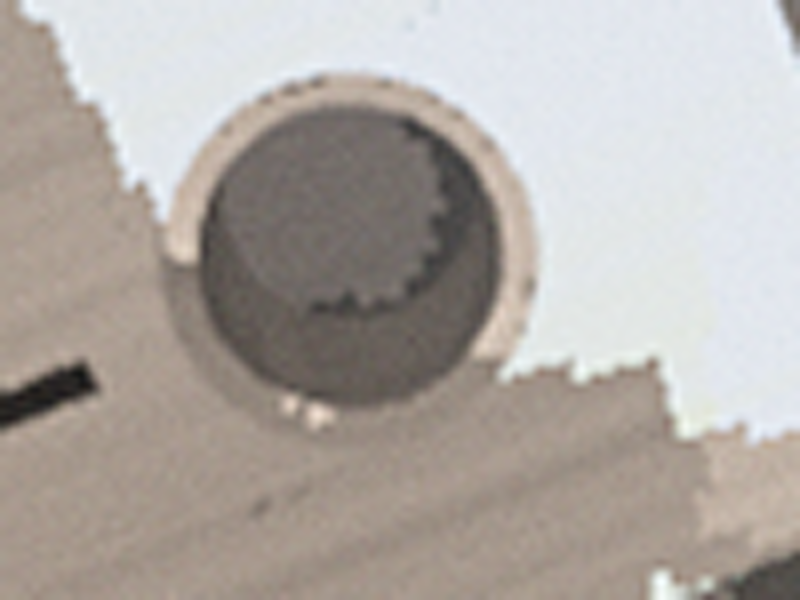

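```bash
python3 -m creep '[{"translation":[0.0131,0,0],"rot":[0,0,0],"jaw":0.0},{"translation":[0.0131,0,0],"rot":[0,0,0],"jaw":0.0},{"translation":[0.0132,0,0],"rot":[0,0,0],"jaw":0.0},{"translation":[0,0,0],"rot":[0,0,0],"jaw":0.0},{"translation":[0,0,0],"rot":[0,0,0],"jaw":0.0},{"translation":[0,0,0.008],"rot":[0,0,0],"jaw":0.0},{"translation":[0,0,0.008],"rot":[0,0,0],"jaw":0.0},{"translation":[0,0,0],"rot":[0,0,0],"jaw":0.0},{"translation":[0,0,0],"rot":[0,0,0],"jaw":0.0},{"translation":[0,0,0],"rot":[0,0,0],"jaw":0.0}]' 25; 
python3 look.py i wrench_head
```

```text
clock: 8.9
position: [0.5588, 0.1136, 0.1286]
ee_rot: [-0.428, -3.112, 0.001]
force: [1.1, -0.0, -2.7]
width: 0.259
clock 8.95 pos [0.5589 0.1137 0.1288] F [ 0.29  0.4  -2.3 ] w 0.0234
[[-0.963  0.27  -0.   ]
 [ 0.27   0.963 -0.   ]
 [ 0.    -0.    -1.   ]]
tcp px [284.9 280.8]
```

View pics/i.png

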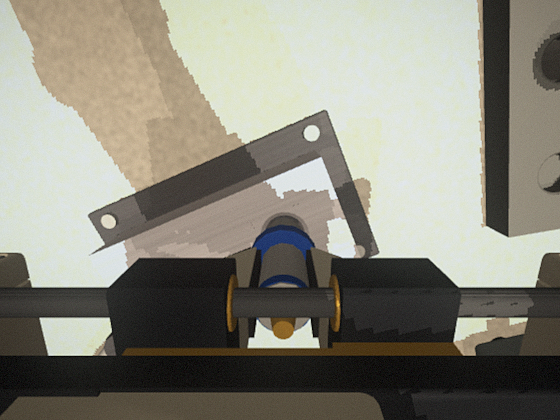

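```bash
python3 -m creep '[{"translation":[0,0,0.002],"rot":[0,0,0],"jaw":0.0},{"translation":[0,0,0.002],"rot":[0,0,0],"jaw":0.0},{"translation":[0,0,0.002],"rot":[0,0,0],"jaw":0.0},{"translation":[0,0,0],"rot":[0,0,0],"jaw":0.0},{"translation":[0,0,0],"rot":[0,0,0],"jaw":0.0}]' 25; 
python3 -c "
import cv2
from h import *
s=arm.observe();print(s['force'],s['ft_torque'],s['position'])
im=optics.get_image('wrist')[190:265,240:340,::-1]
cv2.imwrite('pics/j.png',cv2.resize(im,None,fx=8,fy=8,interpolation=cv2.INTER_CUBIC))"
```

```text
clock: 9.42
position: [0.559, 0.1139, 0.123]
ee_rot: [0.427, 3.112, 0.0]
force: [0.3, 0.2, -1.9]
width: 0.255
[ 0.31511288  0.22972928 -1.92780552] [ 0.00262586 -0.30031999  0.0551629 ] [0.55899407 0.11389404 0.12300032]
```

View pics/j.png

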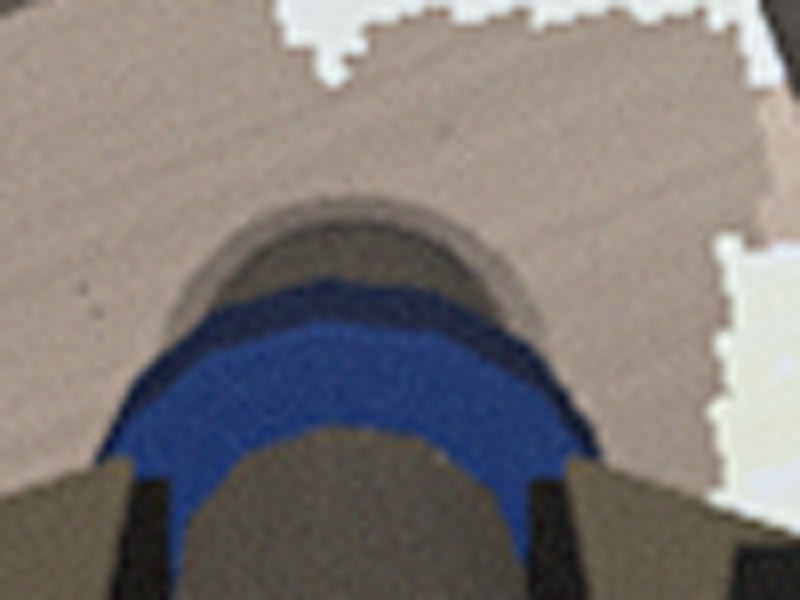

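```bash
python3 -m creep '[{"translation":[0,0,0.002],"rot":[0,0,0],"jaw":0.0},{"translation":[0,0,0.002],"rot":[0,0,0],"jaw":0.0},{"translation":[0,0,0.002],"rot":[0,0,0],"jaw":0.0},{"translation":[0,0,0.001],"rot":[0,0,0],"jaw":0.0},{"translation":[0,0,0],"rot":[0,0,0],"jaw":0.0}]' 25
```

```text
clock: 9.88
position: [0.5592, 0.1139, 0.1159]
ee_rot: [0.427, 3.111, 0.0]
force: [4.0, 0.1, -2.6]
width: 0.254
```

```bash
python3 -m creep '[{"translation":[-0.0007,0,0],"rot":[0,0,0],"jaw":0.0},{"translation":[0,0,0.002],"rot":[0,0,0],"jaw":0.0},{"translation":[0,0,0.002],"rot":[0,0,0],"jaw":0.0},{"translation":[0,0,0.002],"rot":[0,0,0],"jaw":0.0},{"translation":[0,0,0],"rot":[0,0,0],"jaw":0.0},{"translation":[0,0,0],"rot":[0,0,0],"jaw":0.0}]' 25
```

```text
clock: 10.38
position: [0.5593, 0.1137, 0.1096]
ee_rot: [-0.427, -3.112, 0.0]
force: [4.8, 0.0, -5.4]
width: 0.258
```

```bash
python3 -m creep '[{"translation":[-0.0008,0,0],"rot":[0,0,0],"jaw":0.0},{"translation":[0,0,0],"rot":[0,0,0],"jaw":0.0},{"translation":[0,0,0.002],"rot":[0,0,0],"jaw":0.0},{"translation":[0,0,0.002],"rot":[0,0,0],"jaw":0.0},{"translation":[0,0,0],"rot":[0,0,0],"jaw":0.0},{"translation":[0,0,0],"rot":[0,0,0],"jaw":0.0}]' 25
```

```text
clock: 10.88
position: [0.5597, 0.1133, 0.1056]
ee_rot: [-0.427, -3.112, 0.0]
force: [1.6, 0.8, -3.2]
width: 0.257
```

```bash
python3 -m creep '[{"translation":[0,0,0],"rot":[0,0,0],"jaw":0.0}]' 25; python3 look.py k
```

```text
clock: 10.97
position: [0.5598, 0.1134, 0.1057]
ee_rot: [-0.427, -3.112, 0.0]
force: [1.3, 0.5, -3.5]
width: 0.254
clock 11.0167 pos [0.5598 0.1134 0.1058] F [ 1.79 -0.09 -3.71] w 0.0234
[[-0.963  0.269 -0.001]
 [ 0.269  0.963 -0.   ]
 [ 0.001 -0.    -1.   ]]
tcp px [284.7 280.5]
```

View pics/k.png

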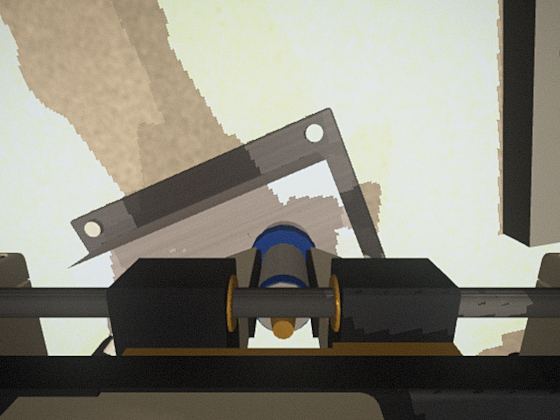

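Going in well. Down to just above home, then gently on.

```bash
python3 -m creep '[{"translation":[0,0,0.002],"rot":[0,0,0],"jaw":0.0},{"translation":[0,0,0.002],"rot":[0,0,0],"jaw":0.0},{"translation":[0,0,0.002],"rot":[0,0,0],"jaw":0.0},{"translation":[0,0,0.002],"rot":[0,0,0],"jaw":0.0},{"translation":[0,0,0.002],"rot":[0,0,0],"jaw":0.0},{"translation":[0,0,0],"rot":[0,0,0],"jaw":0.0}]' 25
```

```text
clock: 11.52
position: [0.5599, 0.1134, 0.0954]
ee_rot: [-0.427, -3.112, 0.0]
force: [0.9, 0.4, -2.7]
width: 0.26
```

```bash
python3 -m creep '[{"translation":[0,0,0.001],"rot":[0,0,0],"jaw":0.0},{"translation":[0,0,0.001],"rot":[0,0,0],"jaw":0.0},{"translation":[0,0,0],"rot":[0,0,0],"jaw":0.0}]' 25
```

```text
clock: 11.77
position: [0.5599, 0.1135, 0.0937]
ee_rot: [-0.427, -3.112, 0.0]
force: [0.8, -1.0, -2.4]
width: 0.255
```

```bash
python3 -m creep '[{"translation":[0,0,0.001],"rot":[0,0,0],"jaw":0.0},{"translation":[0,0,0.0005],"rot":[0,0,0],"jaw":0.0},{"translation":[0,0,0],"rot":[0,0,0],"jaw":0.0}]' 25
```

```text
clock: 12.02
position: [0.56, 0.1134, 0.0923]
ee_rot: [-0.427, -3.112, 0.0]
force: [0.5, 0.2, -2.2]
width: 0.259
```

```bash
python3 -m creep '[{"translation":[0,0,0.0008],"rot":[0,0,0],"jaw":0.0},{"translation":[0,0,0],"rot":[0,0,0],"jaw":0.0}]' 25
```

```text
clock: 12.18
position: [0.56, 0.1135, 0.0915]
ee_rot: [-0.427, -3.112, 0.0]
force: [0.3, -0.6, -2.8]
width: 0.258
```

```bash
python3 -m creep '[{"translation":[0,0,0.0008],"rot":[0,0,0],"jaw":0.0},{"translation":[0,0,0],"rot":[0,0,0],"jaw":0.0}]' 25
```

```text
clock: 12.35
position: [0.5601, 0.1134, 0.0908]
ee_rot: [0.427, 3.112, 0.0]
force: [-0.1, -0.4, -2.3]
width: 0.26
```

```bash
python3 -m creep '[{"translation":[0,0,0.0006],"rot":[0,0,0],"jaw":0.0},{"translation":[0,0,0],"rot":[0,0,0],"jaw":0.0}]' 25
```

```text
clock: 12.52
position: [0.5601, 0.1135, 0.0907]
ee_rot: [0.427, 3.112, 0.0]
force: [-2.0, -0.2, 4.0]
width: 0.252
```

```bash
python3 -m creep '[{"translation":[0,0,0.0005],"rot":[0,0,0],"jaw":0.0},{"translation":[0,0,0],"rot":[0,0,0],"jaw":0.0},{"translation":[0,0,0],"rot":[0,0,0],"jaw":0.0}]' 25; python3 look.py l
```

```text
clock: 12.77
position: [0.5601, 0.1135, 0.0907]
ee_rot: [0.427, 3.112, 0.001]
force: [-3.9, -1.0, 10.4]
width: 0.257
clock 12.8167 pos [0.5601 0.1135 0.0907] F [-3.1  -1.37  9.94] w 0.0233
[[-0.963  0.27   0.   ]
 [ 0.27   0.963  0.   ]
 [-0.     0.001 -1.   ]]
tcp px [284.6 280.5]
```

View pics/l.png

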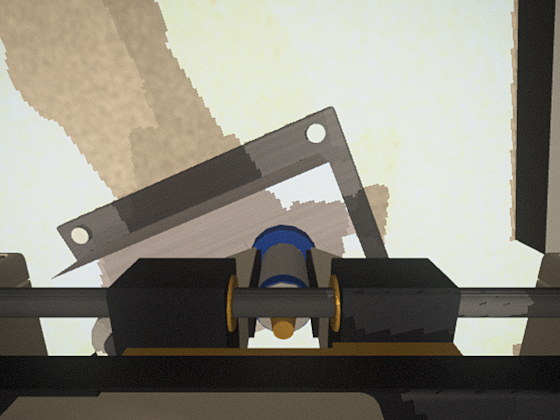

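```bash
python3 -m creep '[{"translation":[0,0,0],"rot":[0,0,0],"jaw":0.055},{"translation":[0,0,0],"rot":[0,0,0],"jaw":0.055},{"translation":[0,0,0],"rot":[0,0,0],"jaw":0.055},{"translation":[0,0,0],"rot":[0,0,0],"jaw":0.055},{"translation":[0,0,-0.01],"rot":[0,0,0],"jaw":0.055},{"translation":[0,0,-0.03],"rot":[0,0,0],"jaw":0.055},{"translation":[0,0,-0.03],"rot":[0,0,0],"jaw":0.055},{"translation":[0,0,-0.03],"rot":[0,0,0],"jaw":0.055},{"translation":[-0.02,0,-0.02],"rot":[0,0,0],"jaw":0.055},{"translation":[-0.02,0,0],"rot":[0,0,0],"jaw":0.055},{"translation":[0,0,0],"rot":[0,0,0],"jaw":0.055},{"translation":[0,0,0],"rot":[0,0,0],"jaw":0.055}]' 25; python3 look.py m nozzle_blue_grip wrench_head wrench_pin wrench_grip
python3 - <<'E'
from h import *
import cv2
for n in ["top","side"]:
    im=optics.get_image(n);cv2.imwrite(f"pics/m_{n}.png",im[:,:,::-1])
    for t,z in [("nozzle_blue_grip",.096),("wrench_grip",.082),("wrench_pin",.082)]:
        for r in optics.pinpoint(n,t)[:2]: print(n,t,r["location"],round(r["score"],2),atz(n,r["location"],z).round(4))
E
```

```text
clock: 13.82
position: [0.5991, 0.1022, 0.2102]
ee_rot: [0.429, 3.111, -0.0]
force: [-0.0, 0.4, -0.6]
width: 0.598
clock 13.8667 pos [0.5981 0.1026 0.2096] F [-1.43 -0.74 -0.06] w 0.0546
[[-0.963  0.27  -0.001]
 [ 0.27   0.963 -0.   ]
 [ 0.001 -0.    -1.   ]]
tcp px [284.9 277.9]
nozzle_blue_grip [286.3 165.2] 0.87 [0.5619 0.1145 0.085 ] tool d [0.0379 0.0017 0.1247]
wrench_head [184.4 203.6] 0.75 [0.5704 0.0211 0.082 ] tool d [ 0.0045 -0.0859  0.1277]
wrench_head [283.7 161.2] 0.17 [0.5585 0.1132 0.082 ] tool d [ 0.0408 -0.0004  0.1277]
wrench_pin [167.1 240.3] 0.61 [ 0.5979 -0.0056  0.082 ] tool d [-0.0292 -0.1042  0.1276]
top nozzle_blue_grip [215.4, 195.3] 0.57 [0.5684 0.1187 0.096 ]
top nozzle_blue_grip [415.0, 188.6] 0.21 [ 0.5838 -0.3876  0.096 ]
top wrench_grip [312.5, 150.2] 0.89 [ 0.6857 -0.1295  0.082 ]
top wrench_pin [268.6, 185.7] 0.9 [ 0.5941 -0.0161  0.082 ]
top wrench_pin [402.3, 254.5] 0.37 [ 0.4169 -0.3563  0.082 ]
side nozzle_blue_grip [269.0, 250.6] 0.69 [0.5448 0.1121 0.096 ]
side nozzle_blue_grip [357.8, 337.7] 0.24 [0.3558 0.3333 0.096 ]
side wrench_pin [256.3, 222.5] 0.91 [ 0.5897 -0.0053  0.082 ]
side wrench_pin [183.4, 230.7] 0.45 [0.7586 0.0489 0.082 ]
```

View pics/m.png

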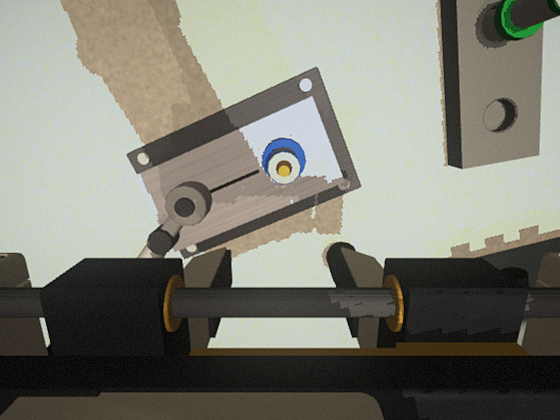

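View pics/m_side.png

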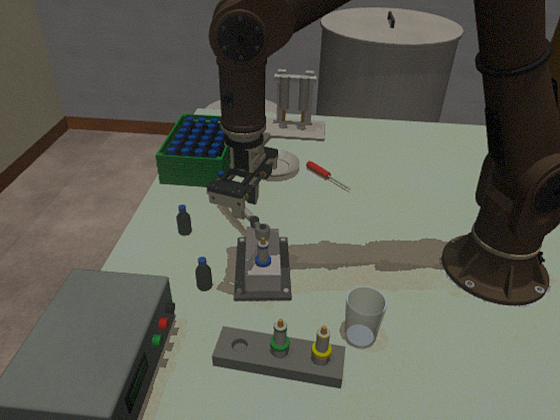

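```bash
python3 -m creep '[{"translation":[-0.0209,-0.0286,0],"rot":[0,0,0],"jaw":0.07},{"translation":[-0.0209,-0.0286,0],"rot":[0,0,0],"jaw":0.07},{"translation":[-0.0209,-0.0286,0],"rot":[0,0,0],"jaw":0.07},{"translation":[-0.0209,-0.0286,0],"rot":[0,0,0],"jaw":0.07},{"translation":[-0.0209,-0.0286,0],"rot":[0,0,0],"jaw":0.07},{"translation":[-0.0209,-0.0286,0],"rot":[0,0,0],"jaw":0.07},{"translation":[-0.0209,-0.0286,0],"rot":[0,0,0],"jaw":0.07},{"translation":[0,0,0],"rot":[0,0,7],"jaw":0.07},{"translation":[0,0,0],"rot":[0,0,7],"jaw":0.07},{"translation":[0,0,0],"rot":[0,0,7],"jaw":0.07},{"translation":[0,0,0],"rot":[0,0,7],"jaw":0.07},{"translation":[0,0,0],"rot":[0,0,7],"jaw":0.07}]' 25;  python3 -m creep '[{"translation":[0,0,0],"rot":[0,0,2.3],"jaw":0.07},{"translation":[0,0,0],"rot":[0,0,0],"jaw":0.07},{"translation":[0,0,0],"rot":[0,0,0],"jaw":0.07},{"translation":[0,0,0],"rot":[0,0,0],"jaw":0.07}]' 25; python3 look.py n wrench_head wrench_pin wrench_grip; python3 look.py n2 wrench_head wrench_pin wrench_grip;  python3 -c "
from h import *
print(arm.observe()['joints'])"
```

```text
clock: 15.47
position: [0.6855, -0.1296, 0.2096]
ee_rot: [-1.352, -2.836, -0.0]
force: [-0.5, 1.3, 0.4]
width: 0.761
clock: 15.8
position: [0.6855, -0.1295, 0.2097]
ee_rot: [-1.397, -2.814, -0.0]
force: [0.0, 0.1, 1.3]
width: 0.761
clock 15.85 pos [ 0.6855 -0.1296  0.2097] F [-0.14  0.21 -0.09] w 0.07
[[-0.604  0.797 -0.   ]
 [ 0.797  0.604  0.   ]
 [ 0.     0.    -1.   ]]
tcp px [285.3 279.4]
wrench_pin [287.2  11.1] 0.59 [ 0.5955 -0.0079  0.082 ] tool d [0.1513 0.0018 0.1277]
wrench_grip [288.5 209.2] 0.78 [ 0.6881 -0.1272  0.082 ] tool d [0.0002 0.0035 0.1277]
wrench_grip [401.  192.4] 0.66 [ 0.7554 -0.0576  0.082 ] tool d [0.0151 0.0992 0.1277]
clock 16.05 pos [ 0.6855 -0.1297  0.2098] F [0.08 0.54 0.31] w 0.07
[[-0.603  0.798  0.   ]
 [ 0.798  0.603  0.   ]
 [ 0.     0.    -1.   ]]
tcp px [285.4 279.3]
wrench_pin [286.6  12.2] 0.69 [ 0.5958 -0.0087  0.082 ] tool d [0.1506 0.0013 0.1278]
wrench_grip [286.  211.4] 0.84 [ 0.6876 -0.1303  0.082 ] tool d [-0.0018  0.0013  0.1278]
[-0.15059935  0.60056841  0.43666402  1.43685417 -0.26358654  1.16217462
  0.9707836 ]
```

View pics/n.png

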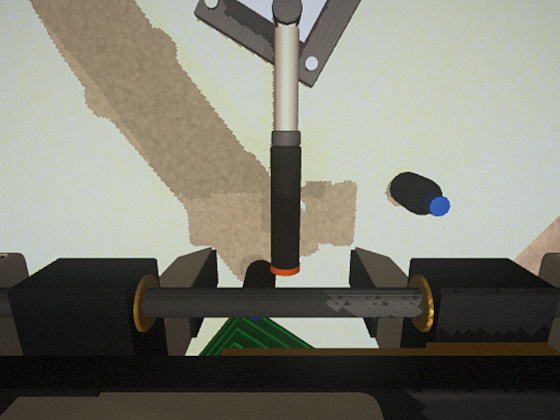

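```bash
python3 -m creep '[{"translation":[0,0.0015,0.02],"rot":[0,0,0],"jaw":0.055},{"translation":[0,0,0.03],"rot":[0,0,0],"jaw":0.055},{"translation":[0,0,0.03],"rot":[0,0,0],"jaw":0.055},{"translation":[0,0,0.03],"rot":[0,0,0],"jaw":0.055},{"translation":[0,0,0.0265],"rot":[0,0,0],"jaw":0.05},{"translation":[0,0,0],"rot":[0,0,0],"jaw":0.05},{"translation":[0,0,0],"rot":[0,0,0],"jaw":0.05},{"translation":[0,0,0],"rot":[0,0,0],"jaw":0.05}]' 25;  python3 look.py o wrench_grip wrench_pin
```

```text
clock: 16.87
position: [0.6877, -0.1291, 0.0749]
ee_rot: [1.399, 2.811, 0.001]
force: [0.7, -0.2, 0.6]
width: 0.543
clock 16.9167 pos [ 0.6881 -0.1291  0.0755] F [0.69 0.42 0.71] w 0.0499
[[-0.603  0.798  0.003]
 [ 0.798  0.603 -0.001]
 [-0.002  0.002 -1.   ]]
tcp px [286.  280.4]
wrench_grip [281.9 285.9] 0.93 [ 0.6862 -0.1298  0.082 ] tool d [ 0.0006 -0.002  -0.0065]
```

View pics/o.png

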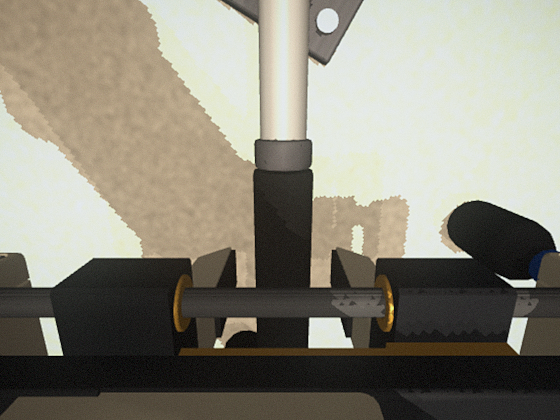

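```bash
python3 -m creep '[{"translation":[0,-0.005,0],"rot":[0,0,0],"jaw":0.05},{"translation":[0,-0.005,0],"rot":[0,0,0],"jaw":0.05},{"translation":[0,-0.003,0],"rot":[0,0,0],"jaw":0.05},{"translation":[0.0001,-0.005,0],"rot":[0,0,1.5],"jaw":0.05},{"translation":[0.0001,-0.005,0],"rot":[0,0,1.5],"jaw":0.05}]' 25;  python3 -m creep '[{"translation":[0.0001,-0.005,0],"rot":[0,0,1.5],"jaw":0.05},{"translation":[0.0001,-0.005,0],"rot":[0,0,1.5],"jaw":0.05}]'; python3 look.py p wrench_grip wrench_pin
```

```text
clock: 17.43
position: [0.6696, -0.1409, 0.074]
ee_rot: [1.472, 2.773, 0.005]
force: [5.1, 4.3, -0.0]
width: 0.545
clock: 17.6
position: [0.661, -0.1457, 0.0738]
ee_rot: [1.545, 2.734, 0.005]
force: [4.8, 6.1, 0.6]
width: 0.547
clock 17.65 pos [ 0.6599 -0.1464  0.0738] F [ 2.47  5.56 -0.59] w 0.05
[[-0.514  0.858  0.002]
 [ 0.858  0.514  0.002]
 [ 0.001  0.003 -1.   ]]
tcp px [282.9 279. ]
wrench_grip [307.6 285.2] 0.56 [ 0.6691 -0.1395  0.082 ] tool d [ 0.0012  0.0114 -0.0082]
```

View pics/p.png

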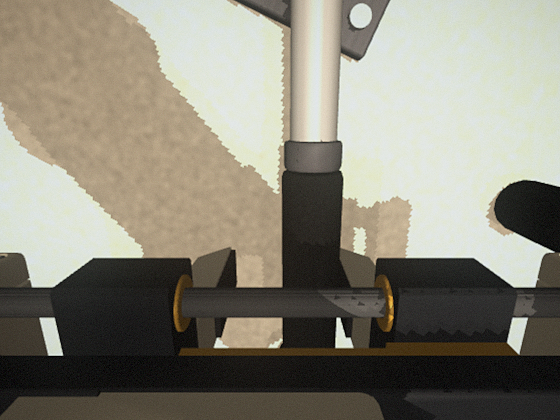

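```bash
cat > f.py <<'E'
from h import *
s=arm.observe();R=Ro.from_rotvec(s["ee_rot"]).as_matrix();p=s["position"]
h=p+R@[0,.012,0]; b=np.array([.5704,.0225,.082]); d=h-b
print("t",round(s["clock"],2),"Ftool",(R.T@s["force"]).round(1),"handle ang",round(np.arctan2(d[1],d[0]),3),"r",round(np.hypot(d[0],d[1]),4),"-x ang",round(np.arctan2(-R[1,0],-R[0,0]),3),"z",round(p[2],4))
E
python3 f.py
A='x'; python3 -m creep '[{"translation":[0.0001,-0.005,0],"rot":[0,0,1.5],"jaw":0.05},{"translation":[0.0001,-0.005,0],"rot":[0,0,1.5],"jaw":0.05},{"translation":[0.0001,-0.005,0],"rot":[0,0,1.5],"jaw":0.05}]' >/dev/null;python3 f.py;  python3 -m creep '[{"translation":[0.0001,-0.005,0],"rot":[0,0,1.5],"jaw":0.05},{"translation":[0.0001,-0.005,0],"rot":[0,0,1.5],"jaw":0.05}]' >/dev/null; python3 f.py
```

```text
t 17.75 Ftool [3.  3.9 0.5] handle ang -1.019 r 0.1909 -x ang -1.028 z 0.0737
t 18.0 Ftool [ 5.3  7.4 -0.1] handle ang -1.092 r 0.1908 -x ang -1.107 z 0.0736
t 18.17 Ftool [5.8 8.2 1.2] handle ang -1.143 r 0.1908 -x ang -1.159 z 0.0735
```

```bash
for i in 1; do python3 -m creep '[{"translation":[0.0006,-0.0033,0],"rot":[0,0,1.0],"jaw":0.05},{"translation":[0.0006,-0.0033,0],"rot":[0,0,1.0],"jaw":0.05}]' >/dev/null;python3 f.py; done; python3 -m creep '[{"translation":[0.0003,-0.0033,0],"rot":[0,0,1.0],"jaw":0.05},{"translation":[0.0003,-0.0033,0],"rot":[0,0,1.0],"jaw":0.05}]' >/dev/null;python3 f.py;python3 -m creep '[{"translation":[0.0003,-0.0033,0],"rot":[0,0,1.0],"jaw":0.05}]' >/dev/null;python3 f.py
```

```text
t 18.33 Ftool [4.3 8.1 0.1] handle ang -1.177 r 0.1907 -x ang -1.194 z 0.0737
t 18.5 Ftool [3.9 8.2 0.1] handle ang -1.211 r 0.1906 -x ang -1.228 z 0.0738
t 18.58 Ftool [ 3.7  8.2 -0.3] handle ang -1.228 r 0.1906 -x ang -1.246 z 0.0738
```

```bash
python3 -m creep '[{"translation":[0.0002,-0.0033,0],"rot":[0,0,1.0],"jaw":0.05}]' >/dev/null;python3 f.py; python3 -m creep '[{"translation":[0.0002,-0.0033,0],"rot":[0,0,1.0],"jaw":0.05}]' >/dev/null;python3 f.py;python3 -m creep '[{"translation":[0.0002,-0.0033,0],"rot":[0,0,1.0],"jaw":0.05}]' >/dev/null;python3 f.py
```

```text
t 18.67 Ftool [4.2 8.8 0.7] handle ang -1.245 r 0.1905 -x ang -1.263 z 0.0739
t 18.75 Ftool [5.3 7.6 0. ] handle ang -1.262 r 0.1905 -x ang -1.28 z 0.0739
t 18.83 Ftool [4.8 9.  0.6] handle ang -1.279 r 0.1905 -x ang -1.298 z 0.0739
```

```bash
python3 -m creep '[{"translation":[0.0003,-0.0033,0],"rot":[0,0,1.0],"jaw":0.05}]' >/dev/null;python3 f.py; python3 -m creep '[{"translation":[0.0003,-0.0033,0],"rot":[0,0,1.0],"jaw":0.05}]' >/dev/null;python3 f.py;python3 -m creep '[{"translation":[0.0003,-0.0033,0],"rot":[0,0,1.0],"jaw":0.05}]' >/dev/null;python3 f.py
```

```text
t 18.92 Ftool [4.9 9.  0.6] handle ang -1.296 r 0.1904 -x ang -1.315 z 0.0739
t 19.0 Ftool [4.8 8.7 0.6] handle ang -1.312 r 0.1903 -x ang -1.333 z 0.074
t 19.08 Ftool [4.2 9.1 0.3] handle ang -1.33 r 0.1903 -x ang -1.35 z 0.074
```

```bash
python3 -m creep '[{"translation":[0.0003,-0.0033,0],"rot":[0,0,1.0],"jaw":0.05}]' >/dev/null;python3 f.py; python3 -m creep '[{"translation":[0.0003,-0.0033,0],"rot":[0,0,1.0],"jaw":0.05}]' >/dev/null;python3 f.py
```

```text
t 19.17 Ftool [ 5.2  8.7 -0.3] handle ang -1.347 r 0.1903 -x ang -1.368 z 0.074
t 19.25 Ftool [ 4.8  8.3 -0.2] handle ang -1.363 r 0.1901 -x ang -1.385 z 0.074
```

```bash
python3 look.py q wrench_pin wrench_grip
python3 - <<'E'
from h import *
import cv2
for n in ["top","side"]:
    im=optics.get_image(n);cv2.imwrite(f"pics/q_{n}.png",im[:,:,::-1])
E
python3 f.py
```

```text
clock 19.3 pos [ 0.5971 -0.166   0.074 ] F [ 6.63  6.84 -0.94] w 0.0498
[[-0.183  0.983  0.004]
 [ 0.983  0.183  0.002]
 [ 0.001  0.004 -1.   ]]
tcp px [283.9 278.3]
wrench_grip [311.1 286.3] 0.73 [ 0.6094 -0.1636  0.082 ] tool d [ 0.      0.0126 -0.0079]
t 19.5 Ftool [4.9 7.  0.4] handle ang -1.366 r 0.1903 -x ang -1.385 z 0.0739
```

View pics/q.png

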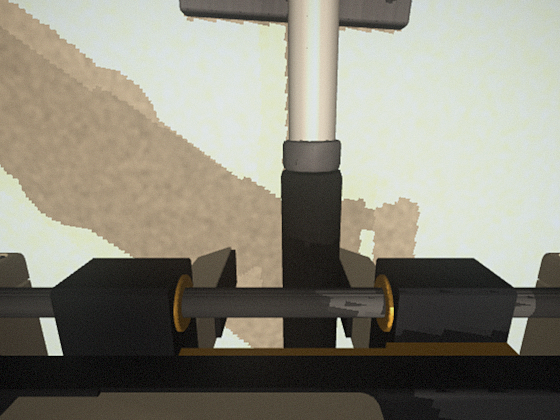

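View pics/q_top.png

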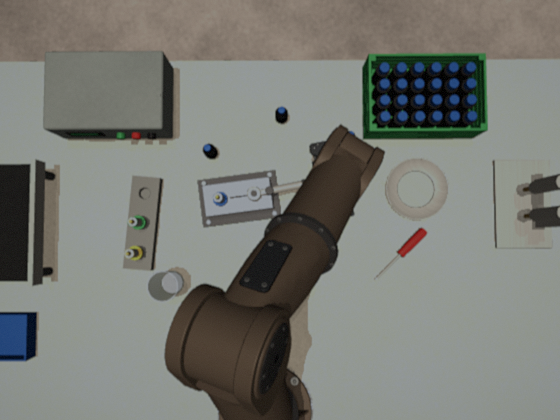

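```bash
cat > ang.py <<'E'
import cv2
from h import *
b=np.array([.5704,.0225])
def shaft(im,ci,col):
    g=cv2.GaussianBlur(cv2.cvtColor(im,cv2.COLOR_BGR2GRAY),(0,0),1).astype(float)
    # grip (black rubber) edges, rows 180..245: dark vs light
    P=[]
    for r in range(182,245,2):
        row=g[r]; c=col
        l=c
        while l>c-60 and row[l]<70: l-=1
        q=c
        while q<c+60 and row[q]<70: q+=1
        P.append((r,l+(row[l]-70)*-1/(row[l+1]-row[l]+1e-9)*-1*0, q, (l+q)/2))
    return np.array(P)
def handle(im,ci,col=312):
    P=shaft(im,ci,col)
    X=np.array([atz("wrist",(p[3],p[0]),.082,ci)[:2] for p in P])
    k=np.polyfit(P[:,0],P[:,3],1); res=np.abs(P[:,3]-np.polyval(k,P[:,0])); ok=res<2
    X=X[ok]; m=X.mean(0); d=np.linalg.svd(X-m)[2][0]
    if d@(m-b)<0: d=-d
    ph=np.arctan2(d[1],d[0]); rel=m-b; miss=d[0]*rel[1]-d[1]*rel[0]
    return ok.sum(),ph,miss*1000,np.ptp(P[:,2]-P[:,1])
if __name__=="__main__":
    import sys
    ci=optics.camera_info("wrist"); im=optics.get_image("wrist")[:,:,::-1].copy()
    cv2.imwrite(f"pics/{sys.argv[1]}.png",im)
    print("handle n,dir,miss_mm,spread",handle(im,ci))
E
python3 - <<'E'
import cv2
im=cv2.imread("pics/q.png"); g=cv2.cvtColor(im,cv2.COLOR_BGR2GRAY)
for r in [100,190,215,240]: print(r,g[r,270:360:3])
E
for i in 1 2 ; do python3 ang.py r$i; done; python3 f.py
```

```text
100 [222 226 226 225 225 231 125 143 172 187 193 207 220 226 224 225 221 214
 207 197 177 156 161 226 227 227 226 225 224 225]
190 [209 222 224 233  29  45  50  43  50  44  49  42  43  45  51  44  53  52
  43  50  52  54  45  41 214 223 222 222 224 222]
215 [158 159 160 157  21  34  46  40  46  42  44  47  43  39  42  45  48  42
  39  41  44  41  37  32 162 158 157 153 151 154]
240 [159 154 163 163  30  27  30  34  35  33  30  39  43  42  41  36  44  37
  40  37  38  38  29  48 159 155 156 166 165 152]
handle n,dir,miss_mm,spread (np.int64(32), np.float64(-1.37485808466383), np.float64(0.8143663056339074), np.float64(2.0))
handle n,dir,miss_mm,spread (np.int64(32), np.float64(-1.374849112232417), np.float64(0.8114406701311173), np.float64(2.0))
t 19.6 Ftool [5.  6.7 0.6] handle ang -1.366 r 0.1902 -x ang -1.385 z 0.0739
```

```bash
python3 -m creep '[{"translation":[0.0003,-0.0033,0],"rot":[0,0,1.0],"jaw":0.05}]' >/dev/null;python3 f.py; python3 -m creep '[{"translation":[0.0003,-0.0033,0],"rot":[0,0,1.0],"jaw":0.05}]' >/dev/null;python3 f.py; python3 ang.py s1
```

```text
t 19.68 Ftool [ 5.9  9.6 -0.1] handle ang -1.378 r 0.1902 -x ang -1.401 z 0.074
t 19.77 Ftool [ 4.6 10.   0.2] handle ang -1.397 r 0.1901 -x ang -1.42 z 0.0741
handle n,dir,miss_mm,spread (np.int64(32), np.float64(-1.4080111880363873), np.float64(1.3642063197553642), np.float64(2.0))
```

```bash
python3 -m creep '[{"translation":[0.0003,-0.0033,0],"rot":[0,0,1.0],"jaw":0.05}]' >/dev/null;python3 f.py; python3 -m creep '[{"translation":[0.0003,-0.0033,0],"rot":[0,0,1.0],"jaw":0.05}]' >/dev/null;python3 f.py; python3 ang.py s2
```

```text
t 19.9 Ftool [ 4.1 10.   0.7] handle ang -1.413 r 0.1901 -x ang -1.437 z 0.0742
t 19.98 Ftool [4.8 9.  1.1] handle ang -1.431 r 0.19 -x ang -1.455 z 0.0742
handle n,dir,miss_mm,spread (np.int64(32), np.float64(-1.4425447866632664), np.float64(1.4645120604796744), np.float64(2.0))
```

```bash
python3 -m creep '[{"translation":[0.0001,-0.0033,0],"rot":[0,0,0.9],"jaw":0.05}]' >/dev/null;python3 f.py; python3 -m creep '[{"translation":[0.0001,-0.0033,0],"rot":[0,0,0.9],"jaw":0.05}]' >/dev/null;python3 f.py; python3 ang.py s3
```

```text
t 20.12 Ftool [ 5.4 10.   1.4] handle ang -1.447 r 0.19 -x ang -1.47 z 0.0742
t 20.2 Ftool [ 5.6 10.  -0.3] handle ang -1.465 r 0.19 -x ang -1.486 z 0.0742
handle n,dir,miss_mm,spread (np.int64(32), np.float64(-1.4755808289489005), np.float64(1.2958608326273502), np.float64(2.0))
```

```bash
python3 -m creep '[{"translation":[0.0001,-0.0033,0],"rot":[0,0,0.9],"jaw":0.05}]' >/dev/null;python3 f.py; python3 -m creep '[{"translation":[0.0001,-0.0033,0],"rot":[0,0,0.9],"jaw":0.05}]' >/dev/null;python3 f.py; python3 ang.py s4
```

```text
t 20.33 Ftool [ 5.5 10.8 -0.3] handle ang -1.481 r 0.19 -x ang -1.501 z 0.0742
t 20.42 Ftool [ 5.8 10.   0.4] handle ang -1.499 r 0.19 -x ang -1.517 z 0.0742
handle n,dir,miss_mm,spread (np.int64(32), np.float64(-1.504765371718237), np.float64(0.5879531376774636), np.float64(2.0))
```

```bash
python3 -m creep '[{"translation":[0.0001,-0.0033,0],"rot":[0,0,1],"jaw":0.05}]' >/dev/null;python3 f.py; python3 -m creep '[{"translation":[0.0001,-0.0033,0],"rot":[0,0,1],"jaw":0.05}]' >/dev/null;python3 f.py; python3 ang.py s5
```

```text
t 20.55 Ftool [ 6.4 10.1 -0.1] handle ang -1.515 r 0.1899 -x ang -1.534 z 0.0742
t 20.63 Ftool [ 8.3 10.5  1.2] handle ang -1.533 r 0.1899 -x ang -1.552 z 0.0742
handle n,dir,miss_mm,spread (np.int64(32), np.float64(-1.5368971014567407), np.float64(0.27619052142056466), np.float64(2.0))
```

```bash
python3 -m creep '[{"translation":[0.0001,-0.0033,0],"rot":[0,0,1],"jaw":0.05}]' >/dev/null;python3 f.py; python3 -m creep '[{"translation":[0.0001,-0.0033,0],"rot":[0,0,1],"jaw":0.05}]' >/dev/null;python3 f.py; python3 ang.py s6
```

```text
t 20.77 Ftool [ 8.  10.   0.2] handle ang -1.549 r 0.1899 -x ang -1.569 z 0.0743
t 20.85 Ftool [ 8.6 11.3  0.1] handle ang -1.567 r 0.1899 -x ang -1.587 z 0.0742
handle n,dir,miss_mm,spread (np.int64(32), np.float64(-1.5744806456012526), np.float64(0.8240035343828069), np.float64(3.0))
```

```bash
python3 -m creep '[{"translation":[0.0005,-0.0033,0],"rot":[0,0,1],"jaw":0.05}]' >/dev/null;python3 f.py; python3 -m creep '[{"translation":[0.0005,-0.0033,0],"rot":[0,0,1],"jaw":0.05}]' >/dev/null;python3 f.py; python3 ang.py s7
```

```text
t 20.98 Ftool [ 7.2 10.7  0.7] handle ang -1.582 r 0.1899 -x ang -1.604 z 0.0743
t 21.07 Ftool [ 5.9 10.1  1.2] handle ang -1.6 r 0.1898 -x ang -1.622 z 0.0744
handle n,dir,miss_mm,spread (np.int64(32), np.float64(-1.6110795905057103), np.float64(1.3547548471551192), np.float64(2.0))
```

```bash
python3 -m creep '[{"translation":[0.0003,-0.0033,0],"rot":[0,0,1],"jaw":0.05}]' >/dev/null;python3 f.py; python3 -m creep '[{"translation":[0.0003,-0.0033,0],"rot":[0,0,1],"jaw":0.05}]' >/dev/null;python3 f.py; python3 ang.py s8
```

```text
t 21.2 Ftool [ 6.2 12.   0.9] handle ang -1.616 r 0.1898 -x ang -1.639 z 0.0745
t 21.28 Ftool [ 5.8 11.   0.6] handle ang -1.634 r 0.1898 -x ang -1.657 z 0.0745
handle n,dir,miss_mm,spread (np.int64(32), np.float64(-1.6452262902360695), np.float64(1.4907798470089415), np.float64(3.0))
```

```bash
python3 -m creep '[{"translation":[0.0003,-0.0033,0],"rot":[0,0,1],"jaw":0.05}]' >/dev/null;python3 f.py; python3 -m creep '[{"translation":[0.0003,-0.0033,0],"rot":[0,0,1],"jaw":0.05}]' >/dev/null;python3 f.py; python3 ang.py s9
```

```text
t 21.42 Ftool [ 6.1 11.4  0.9] handle ang -1.65 r 0.1898 -x ang -1.674 z 0.0745
t 21.5 Ftool [ 6.1 10.6 -0.8] handle ang -1.668 r 0.1898 -x ang -1.692 z 0.0745
handle n,dir,miss_mm,spread (np.int64(32), np.float64(-1.6792913247487262), np.float64(1.7602220356724256), np.float64(2.0))
```

```bash
python3 -m creep '[{"translation":[0.0003,-0.0033,0],"rot":[0,0,1],"jaw":0.05}]' >/dev/null;python3 f.py; python3 ang.py s10
```

```text
t 21.63 Ftool [ 5.7  9.9 -0.2] handle ang -1.686 r 0.1898 -x ang -1.709 z 0.0745
handle n,dir,miss_mm,spread (np.int64(32), np.float64(-1.702465632824814), np.float64(2.75506419181017), np.float64(2.0))
```

```bash
python3 -m creep '[{"translation":[0.0003,-0.0033,0],"rot":[0,0,1.2],"jaw":0.05}]' >/dev/null;python3 f.py; python3 ang.py s11
```

```text
t 21.77 Ftool [ 5.3  9.1 -0.8] handle ang -1.704 r 0.1899 -x ang -1.73 z 0.0744
handle n,dir,miss_mm,spread (np.int64(32), np.float64(-1.7261026526929166), np.float64(3.716135438206921), np.float64(2.0))
```

```bash
python3 -m creep '[{"translation":[0.0001,-0.003,0],"rot":[0,0,1.2],"jaw":0.05}]' >/dev/null;python3 f.py; python3 ang.py s12
```

```text
t 21.9 Ftool [ 5.8  7.8 -0.5] handle ang -1.722 r 0.1901 -x ang -1.751 z 0.0744
handle n,dir,miss_mm,spread (np.int64(32), np.float64(-1.7504224077659167), np.float64(4.908011321969236), np.float64(2.0))
```

```bash
python3 -m creep '[{"translation":[0,0,0],"rot":[0,0,0],"jaw":0.05},{"translation":[0,0,0],"rot":[0,0,0],"jaw":0.05},{"translation":[0,0,0],"rot":[0,0,0],"jaw":0.05},{"translation":[0,0,0],"rot":[0,0,0],"jaw":0.05},{"translation":[0,0,0],"rot":[0,0,0],"jaw":0.05},{"translation":[0,0,0],"rot":[0,0,0],"jaw":0.05}]' >/dev/null;python3 f.py; python3 ang.py s13
python3 - <<'E'
from h import *
import cv2
for n in ["top","side"]:
    im=optics.get_image(n);cv2.imwrite(f"pics/s_{n}.png",im[:,:,::-1])
im=cv2.imread("pics/s_top.png")[160:260,230:350]; cv2.imwrite("pics/s_topz.png",cv2.resize(im,None,fx=6,fy=6,interpolation=cv2.INTER_CUBIC))
E
```

```text
t 22.45 Ftool [ 4.7  6.2 -1.2] handle ang -1.726 r 0.1903 -x ang -1.752 z 0.0742
handle n,dir,miss_mm,spread (np.int64(32), np.float64(-1.758326234668329), np.float64(5.497174772650434), np.float64(2.0))
```

View pics/s_topz.png

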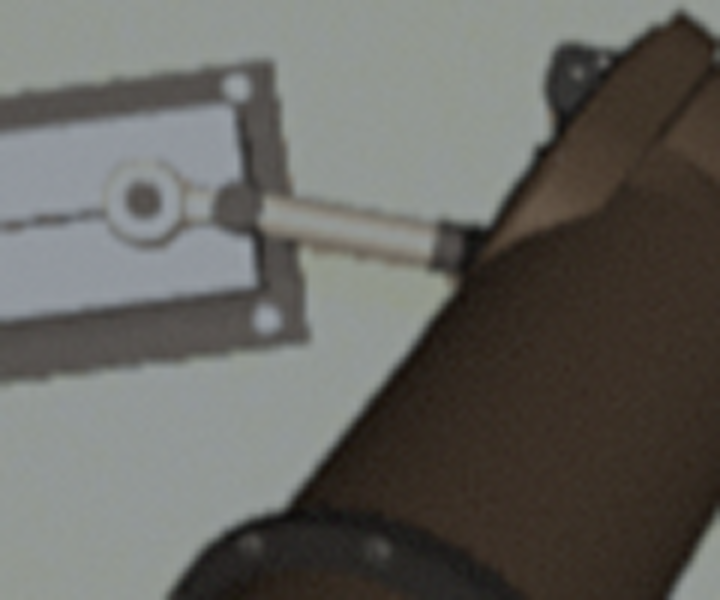

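View pics/s_side.png

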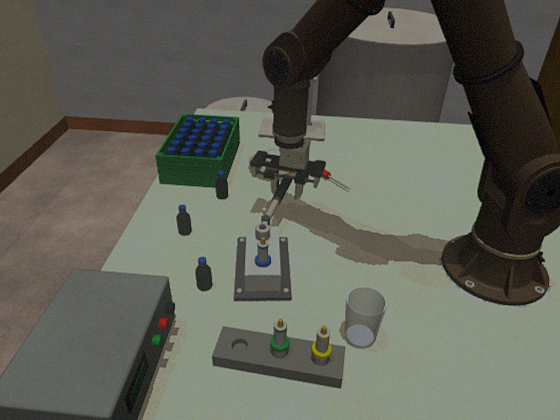

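```bash
python3 -m creep '[{"translation":[0,0.003,0],"rot":[0,0,0],"jaw":0.05},{"translation":[0,0.003,0],"rot":[0,0,0],"jaw":0.05},{"translation":[0,0.003,0],"rot":[0,0,0],"jaw":0.05},{"translation":[0,0.003,0],"rot":[0,0,0],"jaw":0.05},{"translation":[0,0.003,0],"rot":[0,0,0],"jaw":0.05},{"translation":[0,0.003,0],"rot":[0,0,0],"jaw":0.055},{"translation":[0,0.003,0],"rot":[0,0,0],"jaw":0.06},{"translation":[0,0.003,0],"rot":[0,0,0],"jaw":0.065},{"translation":[0,0.002,0],"rot":[0,0,0],"jaw":0.07},{"translation":[0,0,0],"rot":[0,0,0],"jaw":0.07},{"translation":[0,0,0],"rot":[0,0,0],"jaw":0.07}]' >/dev/null;python3 f.py; python3 look.py t wrench_grip
```

```text
t 23.52 Ftool [ 0.1 -0.6 -0.3] handle ang -1.606 r 0.1938 -x ang -1.754 z 0.0731
clock 23.5667 pos [ 0.5517 -0.169   0.0731] F [0.89 0.54 1.04] w 0.0699
[[ 0.182  0.983 -0.001]
 [ 0.983 -0.182 -0.   ]
 [-0.    -0.001 -1.   ]]
tcp px [284.9 277.4]
wrench_grip [303.5 278.6] 0.94 [ 0.5608 -0.1666  0.082 ] tool d [ 0.004   0.0085 -0.0089]
```

View pics/t.png

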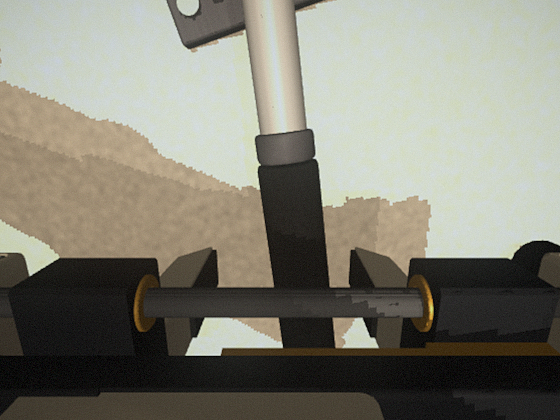

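```bash
python3 -m creep '[{"translation":[0,0.006,0],"rot":[0,0,0],"jaw":0.07},{"translation":[0,0,0],"rot":[0,0,0],"jaw":0.07},{"translation":[0,0,-0.01],"rot":[0,0,0],"jaw":0.07},{"translation":[0,0,-0.02],"rot":[0,0,0],"jaw":0.07},{"translation":[0,0,-0.03],"rot":[0,0,0],"jaw":0.07},{"translation":[0,0,-0.03],"rot":[0,0,0],"jaw":0.07},{"translation":[0,0,-0.03],"rot":[0,0,0],"jaw":0.07},{"translation":[0,0,-0.03],"rot":[0,0,0],"jaw":0.07},{"translation":[-0.03,0,-0.02],"rot":[0,0,0],"jaw":0.07},{"translation":[-0.03,0,0],"rot":[0,0,0],"jaw":0.07},{"translation":[0,0,0],"rot":[0,0,0],"jaw":0.07},{"translation":[0,0,0],"rot":[0,0,0],"jaw":0.07}]' ; python3 look.py u wrench_grip wrench_pin wrench_head nozzle_blue_grip;python3 - <<'E'
from h import *
import cv2
for n in ["top","side"]:
    im=optics.get_image(n);cv2.imwrite(f"pics/u_{n}.png",im[:,:,::-1])
im=cv2.imread("pics/u_top.png")[150:250,190:330]; cv2.imwrite("pics/u_topz.png",cv2.resize(im,None,fx=5,fy=5,interpolation=cv2.INTER_CUBIC))
E
```

```text
clock: 24.62
position: [0.5463, -0.2311, 0.2444]
ee_rot: [2.417, 2.004, 0.0]
force: [0.1, 0.0, 0.0]
width: 0.762
clock 24.6667 pos [ 0.5468 -0.2293  0.2437] F [0.41 0.66 0.38] w 0.0699
[[ 0.183  0.983  0.   ]
 [ 0.983 -0.183  0.   ]
 [ 0.     0.    -1.   ]]
tcp px [285.3 273.4]
wrench_grip [286.9 126. ] 0.92 [ 0.5615 -0.1649  0.082 ] tool d [0.0659 0.0026 0.1617]
```

View pics/u.png

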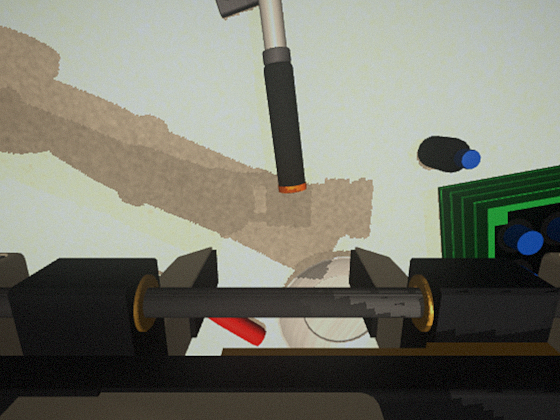

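View pics/u_topz.png

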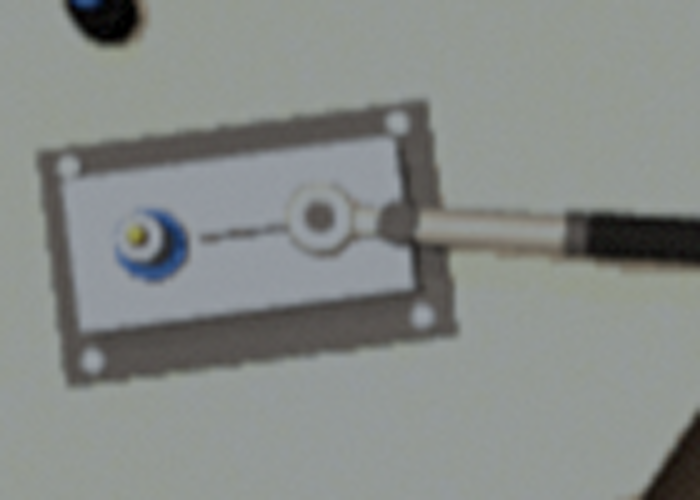

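View pics/u_side.png

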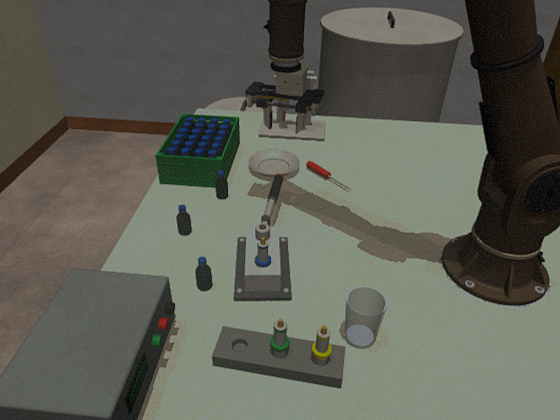

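```bash
python3 -c "
from cell import arm
s=arm.observe();print(s['clock'],s['force'],abs(s['dq']).max());print(arm.sign_off())"
```

```text
24.9667 [ 0.11096038 -0.21976471  0.66928207] 0.004231237205014653
the job is handed in; nothing more can be done
None
```

The blue-banded nozzle is fitted in the clamp block and the clamp bolt is tightened to the click. I handed the job in at about 25 s; the hand-in reports no verdict.

- **Nozzle:** It went in with side force below about 5 N. I stopped when the collar met the block at about 12 N, at the expected height within 1 mm. The later pictures show it seated and upright.
- **Wrench:** I pushed the grip clockwise about 0.75 rad until the push rose to about 11 N and broke over. I held it about half a second at a bend of about 0.1 rad; force, handle line and top picture gave 0.08 to 0.12. Then I backed off without swinging it back.
- **Last checks:**
  - The wrench looks straight in the zoomed top picture, though only to within a few hundredths of a rad.
  - Its grip stands about 130 mm from where it started.
  - The robot is clear, with no contact force.
  - The bystanders look unmoved in the pictures; I did not re-measure them.
- **Disagreements:** The side and top networks put the bore up to 6 mm from the wrist camera's reading. My own centre of the hole in the pictures agreed with the wrist camera, so I used that, and the smooth insertion confirmed it. After seating, the networks' positions for the nozzle in the fixed views were also about 10 to 15 mm off, and I relied on the pictures instead.

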